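# Run the lens plate out under the chute and hold it

### The arm

A 7-joint arm with a two-finger parallel gripper is mounted at the origin on the work surface. World frame = base frame: x ahead of the robot, y to its left, z up, the work surface at z = 0. Lengths are in m, angles in rad, forces in N, time in s.
With the tool pointing down it reaches from about 0.4 to 0.85 m from the base axis. Payload 10.4 kg.
Tool frame: the origin (TCP) lies on the centre line of the jaws, within the pads' length; the fingertips stand r.tip_extent ahead of it and the grasp point (between the pads) lies 8 mm behind it (r.tip_extent is the distance from the TCP to the fingertips, in m); z points along the fingers, y is the direction in which the jaws open and shut (so a half turn about z gives the same grasp; the last joint's range is limited). The gripper opens to 87 mm and grips with 3 to 60 N. Pads are 19 mm wide; open, the fingers measure 117 mm over their backs; the gripper's body (75 mm by 190 mm) begins 51 mm behind the grasp point.
Start: joints at [1.267, 0.332, -0.065, 1.46, 0.022, 1.35, -0.088], TCP at [0.173, -0.601, 0.204] pointing down, gripper open.
Joint ranges: [-2.6, 2.6], [-0.5, 2.12], [-1.47, 1.34], [0.16, 2.42], [-1.27, 4.41], [0.06, 2.06], [-2.6, 2.6]. Speed limits (rad/s): [2.22, 2.22, 2.79, 2.79, 3.14, 3.14, 3.14].

### API

Orientations are given as a unit quaternion [x, y, z, w].
In Python, from bench import r gives the robot as it stands.
- The arm moves only by the shell command python3 -m jog 'ROWS' [FORCE]. ROWS is JSON, a list of rows, each a list of 7 numbers: the shift along the tool's x, y, z in cm, then the turn, a rotation vector about the tool's x, y, z in rad, then the opening, from -1 (shut) to 1 (fully open). In form: [[tx, ty, tz, wx, wy, wz, jaw], ...]. A call has 1 to 20 rows; each row shifts and turns the commanded pose from where the row before left it, along the tool's axes as they then stand; what a row does not reach is not made up. A row lasts 1/8 s, in which the tool goes at most 62.5 mm and 10.7 degrees, less where a joint would pass 70% of its speed; a pose out of reach is approached as far as the arm can. A call with a gripper value outside its range is refused whole. The fingers move at their own pace and stop on an object; FORCE is the grip in N (left out, the last holds). Time passes only in rows, so rows that do not move let the fingers close. It gives the time, the measured TCP pose, the force and the opening at its end, in the units of the state.
- r.read_state(): the state, without advancing time (a new reading comes with each control period).
- r.camera(name): name is "scene" or "top"; returns a dict with "frame" (384x512x3 uint8, red, green, blue), "fx", "fy", "cx", "cy" (pixels), "camera_from_world" (4x4, takes a point from world to camera coordinates). Camera axes: x right, y down, z forward; pixel columns grow to the right and rows downward; lengths in m; the calibration is good to about 2 mm. A picture is of the moment at which its call begins. There is no depth.
- r.close_job(): hands the job in, once; it reports no verdict.
Trained networks look in a picture, given as the dict that the camera call returned (one of the last four; its "shot" number tells which), for a name from the list of things; names that differ only in an ending like _2 or _b are one class to them, and where a whole thing is asked for, a point or a joint stands for the part that bears it (a point fixed in the world has none). Each returns a list of dicts, best first, with "score" (0 to 1); they miss things now and then, are a little off and sometimes report something else, mostly with a low value. They report only what shows in the picture. A call takes as long as a camera call. They do not tell look-alikes from the thing itself.
- r.search_frame(picture, thing): "rect" ([left, top, right, bottom] in pixels, round what is visible of it).
The state is a dict: "time": time; "joint_positions": joint angles; "joint_vel": joint speeds; "joint_torque": joint torques, N m; "ee_pos": TCP position; "eef_rot": TCP orientation; "ft_force": force on the tool from outside, world axes, zero at the start; "torque": the same for the moment, N m; "width": finger opening in m.
Only numpy, scipy, OpenCV 4.12 (cv2) and the standard library are available. Lean on these libraries where they do the work, as an engineer would, in place of code of your own. Each camera call takes 0.05 s, during which the arm holds its last target.

### The job

The lens plate on the riser is locked by a captive quarter-turn screw: fit the slot-ended key over the screw's head, turn it anticlockwise until the screw's tongue lies along the rail clear of the plate, and stand the key upright on the bench again. Then slide the plate out, flat in its guide, until the dark line scribed across it is level with the riser's end edge, so that its ceramic holder is over the steel bin ready for the next lens. It is front-heavy there and would tip, so finish while still holding it still and flat at the line; disturb nothing else.

Things in the scene. Friction and masses are not known exactly. Their poses are not given: they have to be found in the camera images.
- key_grip (a point): Loose steel butterfly key, 83 mm tall, 180 g, standing upright on the bench on its fork. This point is the centre of its flat wing handle (44 mm long on the key's x, 12 mm thick on y, 38 mm tall), 64 mm above the fork's foot. Below the wing is a 12 mm round shank, 24 mm long, then the 30 x 30 mm fork head.
- key_fork (a point): Foot of the key's fork, in the middle of the slot's mouth. The slot is 12 mm wide, 15 mm deep, open at both ends and runs along the key's x (the same way as the wing). The two prongs are 9 mm thick.
- screw_head (a point): Top centre of the captive screw's head, on the far guide rail: an upright steel tab, rounded on top, 8 mm thick (this point's x), 28 mm long (its y), 13 mm tall, on a 34 mm collar. The key is fully on with its prongs on the collar, its foot 13 mm below this point. Under the collar a steel tongue, 28 mm from the axis, 10 mm wide, points along -y and turns with the head.
- screw (a joint): Turn of the screw: 0 to 0.1 locked (tongue across the plate, in front of a pin on it), grows anticlockwise seen from above, stop at 1.6 rad (tongue along the rail). The tongue clears the pin from 1.2 rad. Stiff: friction about 0.2 N m, stays where it is left. The key has about 0.15 rad of play on the tab.
- pull (a point): Centre, for grasping, of the plate's pull bar: an upright black bar at the plate's rear end, 12 mm thick along the plate's x, 44 mm wide along y, standing 40 mm above the plate's top; this point is on the bar, 24 mm above the plate's top. Axes are the plate's.
- plate: The loose lens plate: aluminium, 300 x 80 x 8 mm, the matte grey ceramic lens holder (68 mm round, 26 mm tall) fixed at its front end and the pull bar at its rear; about 0.75 kg, weight centred 29 mm ahead of its middle. Origin at the centre of its underside, x towards the front (outward), z up. It lies between low open guide rails with 2 mm of play each side; nothing holds it down.
- mark (a point): Middle of the dark line, 3 mm wide, scribed across the top of the plate, 20 mm behind the plate's middle and 108 mm ahead of the pull bar.
- edge (a point): Middle of the riser's front end edge, at the height of the deck the plate lies on (60 mm above the bench). Its x is the outward slide direction, level; its y runs along the edge. The slide is about 130 mm long.
- riser: The fixed grey riser: 250 mm long (its x, outward), 144 mm wide, deck 60 mm high, with 10 mm high guide rails along both sides. Origin under its centre.
- bin: Fixed shallow steel bin just beyond the riser's front end, 190 x 150 mm, 40 mm high. Origin under its centre.
- chute: Fixed white plastic lens chute on a stand beside the bin, about 0.23 m high; its mouth hangs over the bin, its lowest edge about 120 mm above the bench. Origin on the bench level below the mouth.
- trial_lens: Bystander: trial lens with a blue rim, 38 mm round, 6 mm thick, with a small tab.
- axis_wheel: Bystander: chrome cylinder axis wheel, 64 mm round, 22 mm high.
- lens_case: Bystander: closed lens case, 75 x 75 x 20 mm.
- spare_holder: Bystander: a spare grey ceramic lens holder standing on the bench, 68 mm round, 26 mm tall.
- drops: Bystander: small amber bottle, 38 mm round, 85 mm tall.
- blank: Bystander: glass lens blank, 66 mm round, 11 mm high.
- trial_frame: Bystander: spectacle trial frame, about 130 x 130 x 50 mm.
- key: The loose key as a whole: its origin is the foot of its fork, z up.
There are look-alikes about, which are no part of the job. What is shaped like the key but purple is not meant.

How it is judged:
On the way, in this order (a step that is already met when the one before it is completed fails the run):
1. the screw is turned to release with the key on its head (value of joint screw above 1.2 rad and horizontal distance between key_fork and screw_head below 0.008 m and z of key_fork in the frame of screw_head below -0.006 m and x of mark in the frame of edge below -0.08 m), for 0.05 s.
2. the key stands upright on the bench again, let go (height (world z) of key_fork between -0.004 and 0.006 m and angle between key_grip's own z axis and vertical below 0.12 rad and contact force between the fingers and key below 0.1 N), for 0.2 s.
At the end, for the whole second after the job is handed in: Fingers still bear on the plate (over 0.5 N); it rests flat on the riser (0.03 rad), its line within 5 mm of the end edge, not carried by bin, chute or key. The screw is past 1.2 rad; the key stands upright on the bench (0.12 rad), let go (all of step 2 and x of mark in the frame of edge between -0.005 and 0.005 m and angle between plate's own z axis and vertical below 0.03 rad and height (world z) of mark between 0.064 and 0.072 m and linear speed of plate below 0.01 m/s and contact force between the fingers and plate above 0.5 N and contact force between plate and riser above 0.5 N and contact force between plate and bin below 0.1 N and contact force between plate and chute below 0.1 N and contact force between plate and key below 0.1 N and value of joint screw above 1.2 rad); the arm keeps its last pose, push and grip.
It fails at once if the plate tips or is lifted out of its guide (angle between plate's own z axis and vertical above 0.1 rad or height (world z) of plate above 0.085 m).
It fails at once if a bystander is disturbed (moved over 20 mm) (distance of any of trial_lens, axis_wheel, lens_case, spare_holder, drops, blank, trial_frame from where it was at the start of the episode above 0.02 m).
It also fails if it takes over 72 s, if anything falls off the work surface, if the arm or the gripper's body presses on something with over 40 N, if the wrist force passes 120 N, or if a joint passes its speed limit or range.

## Working session

There is one attempt and no reset: what is moved stays moved. The work goes in short steps, Python scripts to look and compute and a shell command to move; the robot and the scene stay as the last step left them, time stands still between calls to the robot, and variables do not carry over. Pictures are saved under pics/ and viewed, and the job is handed in when it is done.

```bash
ls; mkdir -p pics
cat > h.py <<'E'
import numpy as np,cv2
from bench import r
def snap(n,tag):
    c=r.camera(n); cv2.imwrite(f'pics/{tag}.png',cv2.cvtColor(c['frame'],cv2.COLOR_RGB2BGR)); return c
def ray(c,u,v,z):
    T=np.array(c['camera_from_world']);R=T[:3,:3];t=T[:3,3];o=-R.T@t
    d=R.T@np.array([(u-c['cx'])/c['fx'],(v-c['cy'])/c['fy'],1]); return o+d*(z-o[2])/d[2]
def proj(c,p):
    T=np.array(c['camera_from_world']);q=T[:3,:3]@np.array(p)+T[:3,3]
    return np.array([c['fx']*q[0]/q[2]+c['cx'],c['fy']*q[1]/q[2]+c['cy']])
E
python3 - <<'E'
from h import *
for n in ['scene','top']:
    c=snap(n,n+'0')
    T=np.array(c['camera_from_world']);print(n,c['fx'],c['cx'],c['cy'],-T[:3,:3].T@T[:3,3],T[:3,:3].round(2).tolist())
    for t in ['key','screw_head','screw','plate','pull','riser','bin','chute','mark','drops','trial_frame','axis_wheel','spare_holder']:
        print(t,[(np.round(d['rect']).tolist(),round(d['score'],2)) for d in r.search_frame(c,t)[:3]])
print(r.tip_extent,r.read_state())
E
```

```text
pics
scene 352.6584464373189 251.7174445851963 189.94000305772246 [1.00365756 0.76752494 0.72651846] [[-0.86, 0.5, -0.01], [0.3, 0.49, -0.82], [-0.41, -0.71, -0.57]]
key [([291.0, 233.0, 306.0, 262.0], 0.77), ([334.0, 244.0, 353.0, 275.0], 0.75), ([209.0, 167.0, 284.0, 224.0], 0.63)]
screw_head [([235.0, 201.0, 244.0, 212.0], 0.61)]
screw [([240.0, 276.0, 255.0, 309.0], 0.68)]
plate [([210.0, 172.0, 279.0, 228.0], 0.59)]
pull [([210.0, 168.0, 282.0, 224.0], 0.57)]
riser [([206.0, 177.0, 288.0, 239.0], 0.6), ([208.0, 175.0, 283.0, 230.0], 0.25)]
bin [([180.0, 157.0, 226.0, 203.0], 0.8)]
chute [([141.0, 133.0, 210.0, 207.0], 0.91), ([334.0, 245.0, 353.0, 274.0], 0.56)]
mark [([208.0, 171.0, 284.0, 228.0], 0.75), ([140.0, 133.0, 208.0, 205.0], 0.19)]
drops [([241.0, 276.0, 255.0, 307.0], 0.66), ([211.0, 170.0, 282.0, 226.0], 0.17)]
trial_frame [([204.0, 143.0, 226.0, 159.0], 0.73)]
axis_wheel [([348.0, 306.0, 374.0, 330.0], 0.88), ([281.0, 306.0, 323.0, 349.0], 0.58)]
spare_holder [([335.0, 244.0, 352.0, 273.0], 0.62), ([177.0, 156.0, 191.0, 169.0], 0.51), ([368.0, 282.0, 396.0, 305.0],
[... 919 characters left out ...]
 array([ 1.26740063,  0.33219519, -0.06470959,  1.46013624,  0.0216264 ,
        1.34991356, -0.08849239]), 'joint_vel': array([ 1.66903658e-03,  7.52362757e-04,  2.26478301e-03,  1.82703262e-03,
        8.41598523e-04, -9.97346901e-06,  1.18614829e-04]), 'joint_torque': array([-1.02817292e-03, -6.23028660e+01,  2.38940155e-02, -3.90117502e+01,
       -6.11460954e-02,  3.16338998e-02,  7.64160472e-05]), 'ee_pos': array([ 0.17321369, -0.60052011,  0.20366124]), 'eef_rot': array([ 9.90158549e-01,  1.39950163e-01, -5.97242522e-07,  2.22003381e-05]), 'ft_force': array([ 0.19295916, -0.34644124,  0.47548231]), 'torque': array([ 0.03018429, -0.00063505,  0.05092792]), 'width': 0.08686168726362445}
```

Run:
```python
import cv2
a=cv2.imread('pics/top0.png');cv2.imwrite('pics/top0a.png',cv2.resize(a[90:270,70:330],None,fx=3,fy=3,interpolation=cv2.INTER_CUBIC))
b=cv2.imread('pics/scene0.png');cv2.imwrite('pics/scene0a.png',cv2.resize(b[130:330,170:400],None,fx=3,fy=3,interpolation=cv2.INTER_CUBIC))
```

```text
(no output)
```

View pics/top0a.png

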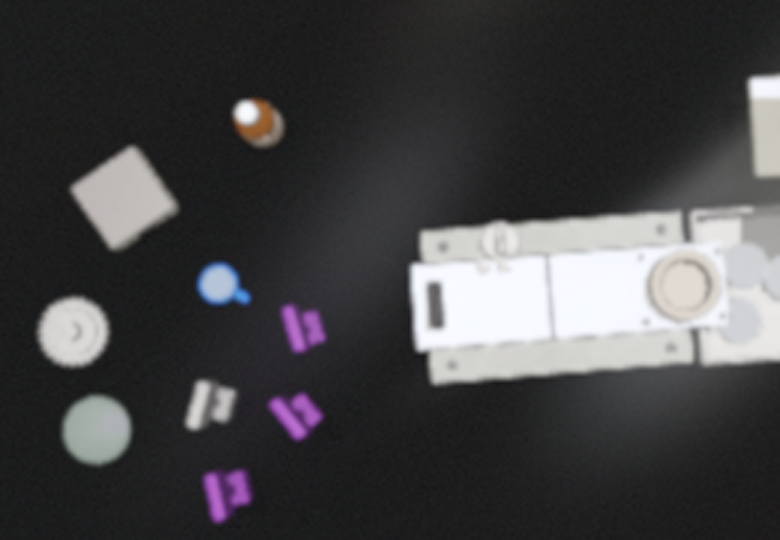

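View pics/scene0a.png

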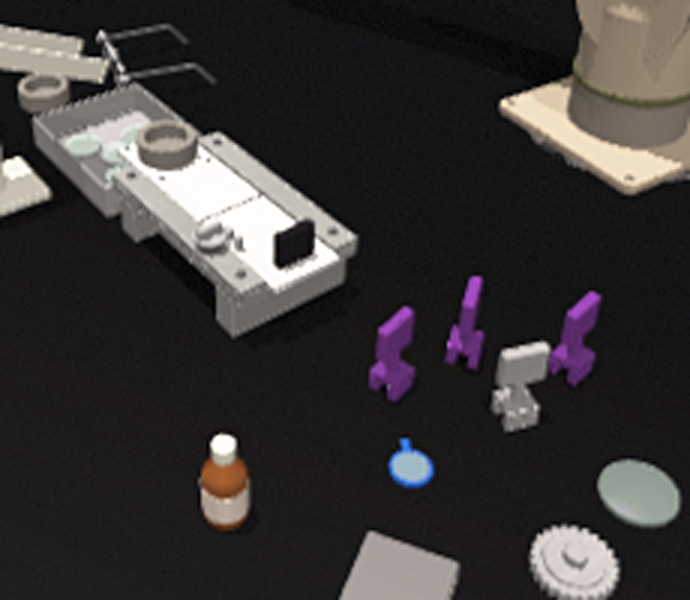

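View pics/top0.png

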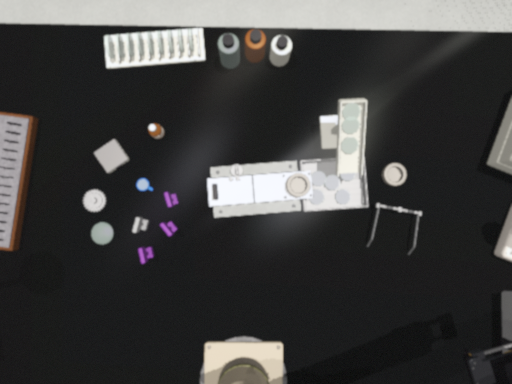

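Run:
```python
import cv2
a=cv2.imread('pics/top0.png');b=cv2.imread('pics/scene0.png')
k=cv2.resize(a[205:245,120:180],None,fx=12,fy=12,interpolation=cv2.INTER_CUBIC)
cv2.imwrite('pics/key_t.png',k)
cv2.imwrite('pics/key_s.png',cv2.resize(b[235:280,325:365],None,fx=13,fy=13,interpolation=cv2.INTER_CUBIC))
cv2.imwrite('pics/pl_t.png',cv2.resize(a[155:225,205:315],None,fx=7,fy=7,interpolation=cv2.INTER_CUBIC))
cv2.imwrite('pics/pl_s.png',cv2.resize(b[165:245,200:295],None,fx=7,fy=7,interpolation=cv2.INTER_CUBIC))
```

```text
(no output)
```

View pics/key_t.png

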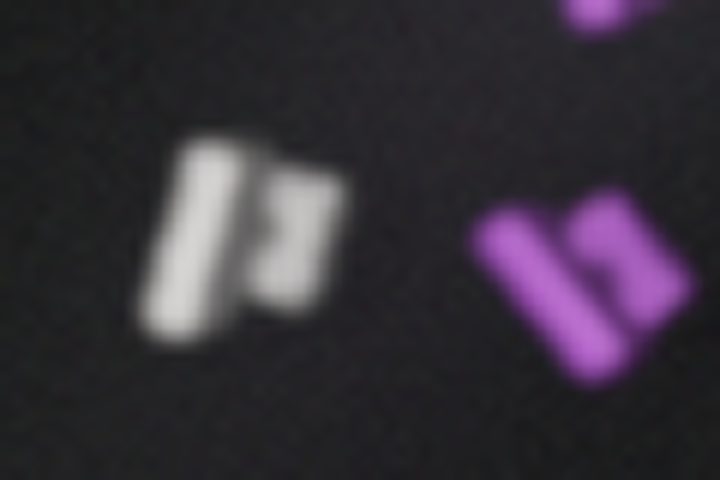

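View pics/key_s.png

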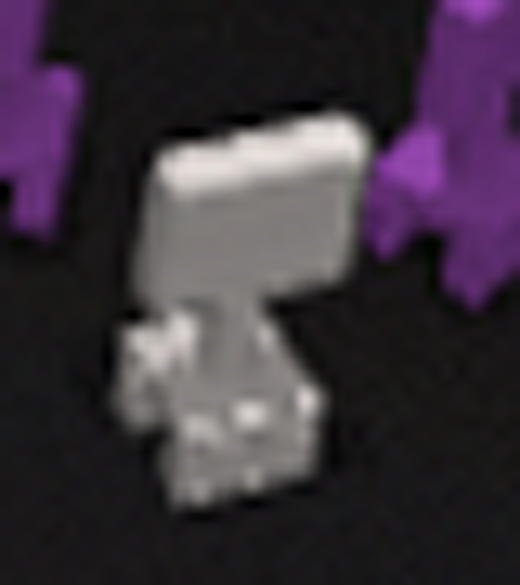

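View pics/pl_t.png

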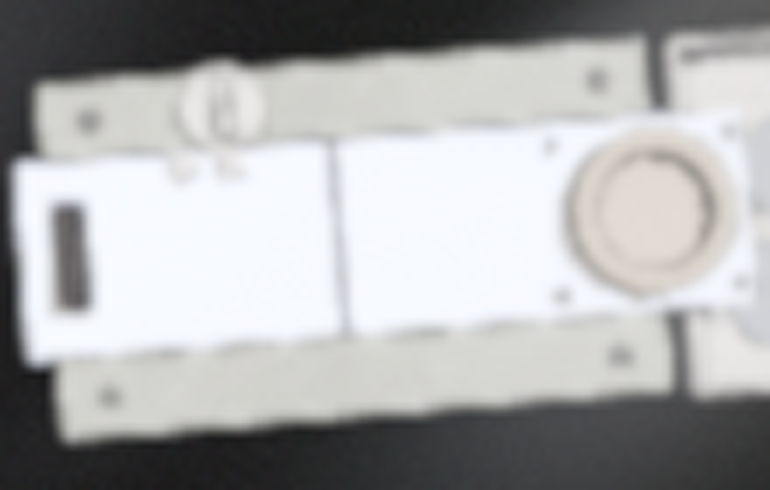

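View pics/pl_s.png

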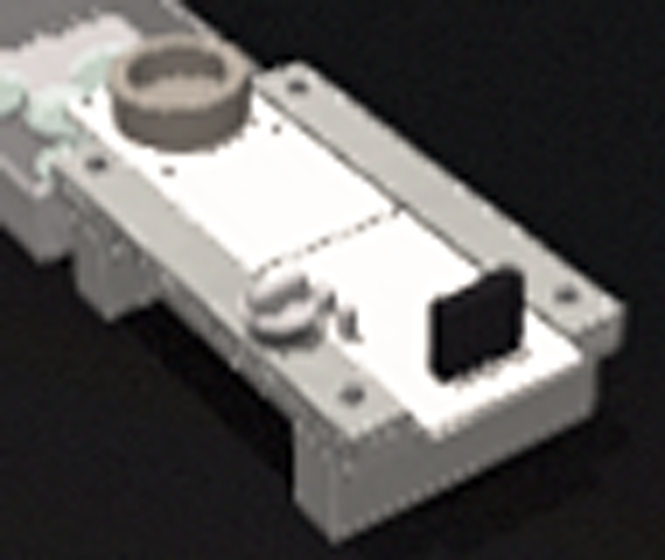

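Run:
```python
import cv2,numpy as np
a=cv2.imread('pics/top0.png');b=cv2.imread('pics/scene0.png')
f=lambda x:np.clip((x.astype(float)-150)*255/105,0,255).astype('uint8')
L=cv2.resize(f(a[160:190,220:250]),None,fx=16,fy=16,interpolation=cv2.INTER_CUBIC)
R=cv2.resize(f(b[195:225,228:258]),None,fx=16,fy=16,interpolation=cv2.INTER_CUBIC)
g=lambda x:np.clip((x.astype(float)-60)*255/195,0,255).astype('uint8')
cv2.imwrite('pics/sc_t.png',L)
cv2.imwrite('pics/sc_s.png',cv2.resize(g(b[195:225,228:258]),None,fx=16,fy=16,interpolation=cv2.INTER_CUBIC))
```

```text
(no output)
```

View pics/sc_t.png

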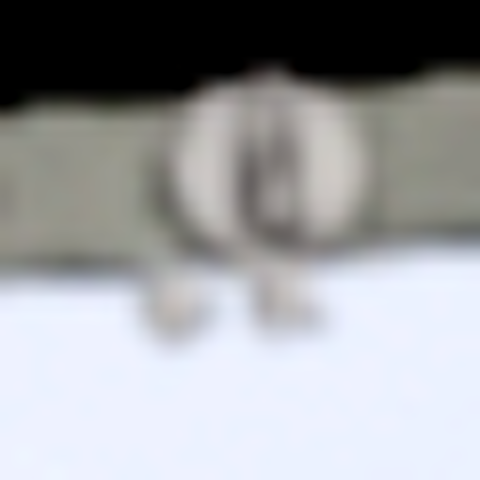

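View pics/sc_s.png

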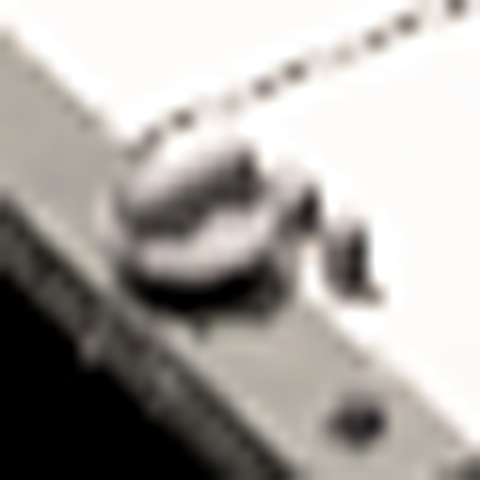

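Run:
```python
from h import *
from scipy.optimize import least_squares
t=r.camera('top');s=r.camera('scene')
def up(X,Y,f,ox,oy): return ((X+.5)/f-.5+ox,(Y+.5)/f-.5+oy)
def tri(a,b):
    T=[np.array(t['camera_from_world']),np.array(s['camera_from_world'])]
    q=least_squares(lambda p:np.r_[proj(t,p)-a,proj(s,p)-b],[.5,0,.05]); return q.x.round(4),q.fun.round(2)
kt=up(193,240,12,120,205);ks=up(264,152,13,325,235)
print('keytop',ray(t,*kt,.083),ray(s,*ks,.083),tri(kt,ks))
d=ray(t,*up(212,150,12,120,205),.083)-ray(t,*up(174,328,12,120,205),.083);print('dir',np.linalg.norm(d),np.degrees(np.arctan2(d[1],d[0])))
d=ray(s,*up(350,130,13,325,235),.083)-ray(s,*up(172,170,13,325,235),.083);print('dirS',np.linalg.norm(d),np.degrees(np.arctan2(d[1],d[0])))
P=lambda X,Y,z:ray(t,*up(X,Y,7,205,155),z)
TL,BL,TR,BR=[P(*q,.068) for q in [(12,160),(28,365),(742,108),(758,302)]]
print('plate',TL,BL,TR,BR,np.linalg.norm(TL-TR),np.linalg.norm(TL-BL))
ax=(TR+BR-TL-BL)/2;print('axis deg',np.degrees(np.arctan2(ax[1],ax[0])),(TL+BL+TR+BR)/4)
m1,m2=P(335,145,.068),P(348,335,.068);print('mark',(m1+m2)/2)
print('pull top',P(71,257,.108))
# riser rail end edges z=.07
for n,q in dict(TL=(35,80),TRr=(645,38),BL=(62,442),BR=(672,392)).items(): print(n,P(*q,.07))
S=lambda X,Y,z:ray(s,*up(X,Y,7,200,165),z)
print('pull top scene',S(478,285,.108))
```

```text
keytop [0.4635934  0.30629293 0.083     ] [0.46690748 0.30812076 0.083     ] (array([0.4641, 0.3065, 0.0804]), array([ 0.18, -0.21,  0.25, -0.02]))
dir 0.04248968435136266 -10.87999932640333
dirS 0.03925369052972797 165.70432123074843
plate [0.5995957 0.1110151 0.068    ] [0.51553444 0.10334146 0.068     ] [ 0.62421345 -0.18961817  0.068     ] [ 0.54412035 -0.19649786  0.068     ] 0.3016395138898438 0.08441078315757923
axis deg -84.93664522207574 [ 0.57086599 -0.04293987  0.068     ]
mark [ 0.56807431 -0.02461849  0.068     ]
pull top [0.5585154  0.08328963 0.108     ]
TL [0.63245981 0.10184423 0.07      ]
TRr [ 0.65256449 -0.14906988  0.07      ]
BL [0.48422891 0.08888215 0.07      ]
BR [ 0.50678923 -0.16086522  0.07      ]
pull top scene [0.56097919 0.08427752 0.108     ]
```

Run:
```python
from h import *
t=r.camera('top');s=r.camera('scene')
def up(X,Y,f,ox,oy): return ((X+.5)/f-.5+ox,(Y+.5)/f-.5+oy)
im=cv2.imread('pics/sc_s.png');it=cv2.imread('pics/sc_t.png')
yaw=np.radians(-85.1);u=np.array([np.cos(yaw),np.sin(yaw),0]);v=np.array([-u[1],u[0],0])
out=[]
def dr(I,c,P,ox,oy,col):
    q=np.array([(proj(c,p)-[ox,oy]+.5)*16-.5 for p in P]);cv2.polylines(I,[q.round().astype(int)],False,col,1)
for zc in (.076,.080,.084):
    c=ray(t,*up(271,165,16,220,160),zc); print(zc,c, 'cross off',(c-[.57087,-.04294,zc])@v)
    I=im.copy();J=it.copy()
    th=np.linspace(0,6.3,40);circ=[c+.017*(np.cos(a)*u+np.sin(a)*v) for a in th]
    top=[c+np.array([0,0,.013])+a*.004*u+b*.014*v for a,b in [(1,1),(1,-1),(-1,-1),(-1,1),(1,1)]]
    bot=[c+a*.004*u+b*.014*v for a,b in [(1,1),(1,-1),(-1,-1),(-1,1),(1,1)]]
    for K,cam,ox,oy in ((I,s,228,195),(J,t,220,160)):
        dr(K,cam,circ,ox,oy,(0,0,255));dr(K,cam,top,ox,oy,(0,255,0));dr(K,cam,bot,ox,oy,(255,0,0))
    out.append(np.vstack([I[80:380,60:320],J[30:330,120:380]]))
cv2.imwrite('pics/ov.png',np.hstack(out))
```

```text
0.076 [0.62167283 0.02434574 0.076     ] cross off 0.05636450305770133
0.08 [0.62131684 0.02425143 0.08      ] cross off 0.05600175889192506
0.084 [0.62096085 0.02415711 0.084     ] cross off 0.05563901472614878
```

View pics/ov.png

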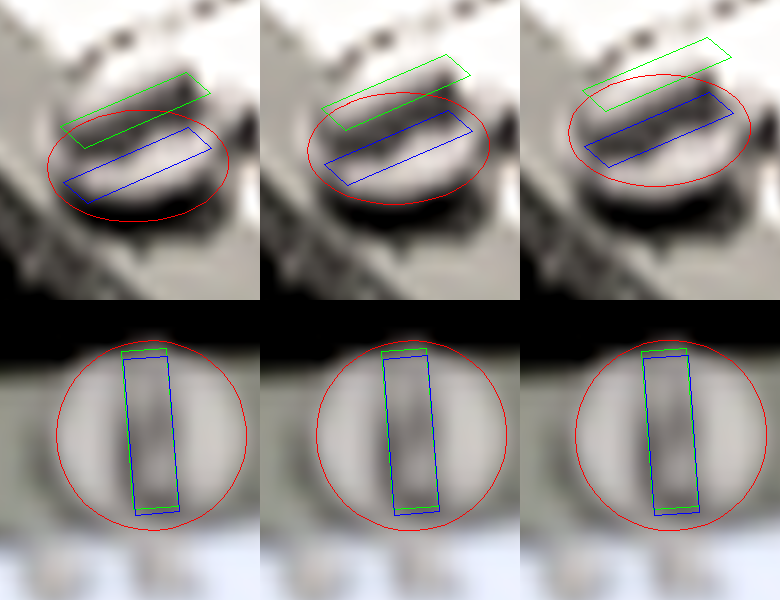

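```bash
cat >> h.py <<'E'
from scipy.spatial.transform import Rotation as Ro
def plan(p,yaw_deg,xaxis_level=True):
    st=r.read_state();R0=Ro.from_quat(st['eef_rot']);y=np.radians(yaw_deg)
    x=np.array([np.cos(y),np.sin(y),0]);z=np.array([0,0,-1.]);Rt=Ro.from_matrix(np.c_[x,np.cross(z,x),z])
    d=np.array(p)-st['ee_pos']
    X=R0.as_matrix()[:,0]
    print('t',round(st['time'],2),'pos',st['ee_pos'].round(4),'yawx',round(np.degrees(np.arctan2(X[1],X[0])),2),'tilt',round(np.degrees(np.arccos(-R0.as_matrix()[2,2])),2),'F',st['ft_force'].round(1),'T',st['torque'].round(2),'w',round(st['width'],4),'j',st['joint_positions'].round(2))
    print('rotvec tool',(R0.inv()*Rt).as_rotvec().round(3),'cm in cur frame',(R0.inv().apply(d)*100).round(2),'cm in target frame',(Rt.inv().apply(d)*100).round(2))
E
python3 -m jog '[[0,0,-1.5,0,0,0.166,0],[0,0,-1.5,0,0,0.166,0],[0,0,-1.5,0,0,0.166,0],[2.4,-5,0,0,0,0,0],[2.4,-5,0,0,0,0,0],[2.4,-5,0,0,0,0,0],[2.4,-5,0,0,0,0,0],[2.4,-5,0,0,0,0,0],[2.4,-5,0,0,0,0,0],[2.4,-5,0,0,0,0,0],[2.4,-5,0,0,0,0,0]]' 30
python3 -c "
from h import *
plan([.465,.307,.15],-12.5)"
```

```text
time: 2.98
ee_pos: [0.4478, -0.2498, 0.2489]
eef_rot: [0.994, -0.108, 0.0, 0.0]
ft_force: [-0.2, -0.3, -0.8]
width: 0.0439
t 2.98 pos [ 0.4478 -0.2498  0.2489] yawx -12.46 tilt 0.04 F [-0.2 -0.3 -0.8] T [ 0.05 -0.    0.02] w 0.0439 j [ 0.74  0.08 -0.34  1.67  0.03  1.4  -1.39]
rotvec tool [ 0.    -0.001  0.001] cm in cur frame [-10.34 -54.75   9.86] cm in target frame [-10.37 -54.74   9.89]
```

```bash
python3 -m jog '[[-0.9,-5,0,0,0,0,0],[-0.9,-5,0,0,0,0,0],[-0.9,-5,0,0,0,0,0],[-0.9,-5,0,0,0,0,0],[-0.9,-5,0,0,0,0,0],[-0.9,-5,0,0,0,0,0],[-0.9,-5,0,0,0,0,0],[-1,-5,2,0,0,0,0],[-1,-5,2,0,0,0,0],[-1.1,-5,2,0,0,0,0],[-1,-4.7,2,0,0,0,0],[0,0,2,0,0,0,0],[0,0,0,0,0,0,0]]'
python3 - <<'E'
from h import *
plan([.465,.307,.056],-12.5)
a=snap('top','t1')['frame'];b=snap('scene','s1')['frame']
A=cv2.resize(a[190:260,100:190],None,fx=6,fy=6,interpolation=2);B=cv2.resize(b[205:295,300:385],None,fx=5,fy=5,interpolation=2)
cv2.imwrite('pics/t1z.png',A[:,:,::-1]);cv2.imwrite('pics/s1z.png',B[:,:,::-1])
E
```

```text
time: 4.6
ee_pos: [0.4622, 0.3052, 0.1473]
eef_rot: [0.994, -0.108, -0.001, 0.001]
ft_force: [-0.9, -0.6, 0.5]
width: 0.0434
t 4.6 pos [0.4622 0.3052 0.1473] yawx -12.38 tilt 0.16 F [-0.9 -0.6  0.5] T [0.02 0.04 0.05] w 0.0434 j [-0.07  0.29 -0.7   1.69  0.2   1.23 -2.6 ]
rotvec tool [0.002 0.002 0.002] cm in cur frame [ 0.25 -0.26  9.13] cm in target frame [ 0.23 -0.24  9.13]
```

View pics/t1z.png

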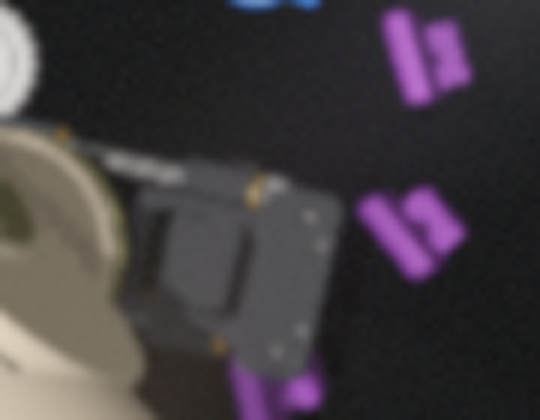

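View pics/s1z.png

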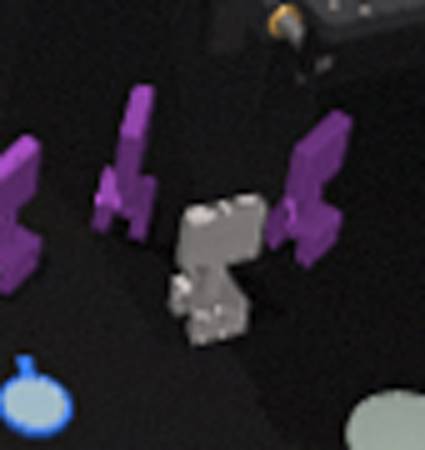

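```bash
python3 -m jog '[[0,0,0,0,0,-0.085,0],[0.2,-0.2,2.5,0,0,0,0],[0,0,2.5,0,0,0,0],[0,0,2,0,0,0,0],[0,0,0,0,0,0,0]]'
python3 - <<'E'
from h import *
plan([.465,.307,.056],-7.5)
b=snap('scene','s2')['frame']
B=cv2.resize(b[205:295,300:385],None,fx=6,fy=6,interpolation=2)
cv2.imwrite('pics/s2z.png',B[:,:,::-1])
E
```

```text
time: 5.32
ee_pos: [0.4658, 0.3057, 0.0786]
eef_rot: [0.998, -0.067, -0.0, 0.0]
ft_force: [0.4, 0.7, -0.0]
width: 0.0436
t 5.33 pos [0.4658 0.3057 0.0786] yawx -7.69 tilt 0.06 F [ 0.4  0.7 -0. ] T [ 0.07 -0.    0.04] w 0.0436 j [-0.1   0.37 -0.67  1.76  0.25  1.1  -2.56]
rotvec tool [ 0.001  0.001 -0.003] cm in cur frame [-0.1  -0.12  2.26] cm in target frame [-0.1  -0.12  2.26]
```

View pics/s2z.png

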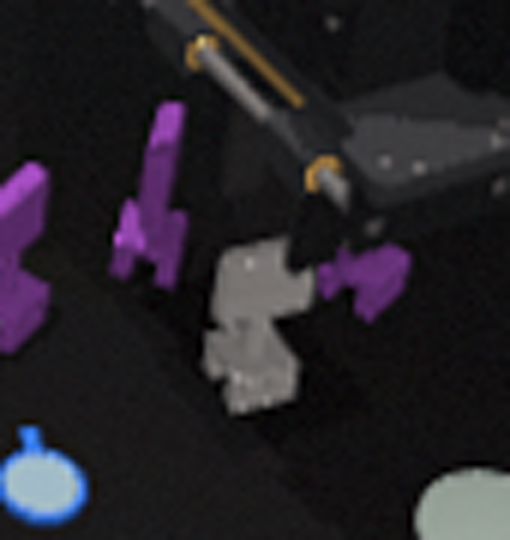

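```bash
python3 -m jog '[[0,-0.1,1.2,0,0,0,0],[0,0,1.1,0,0,0,0],[0,0,0,0,0,0,0],[0,0,0,0,0,0,-0.3],[0,0,0,0,0,0,-0.6],[0,0,0,0,0,0,-1],[0,0,0,0,0,0,-1],[0,0,0,0,0,0,-1]]' 40
python3 - <<'E'
from h import *
plan([.465,.307,.056],-7.5)
b=snap('scene','s3')['frame']
B=cv2.resize(b[205:295,300:385],None,fx=6,fy=6,interpolation=2)
cv2.imwrite('pics/s3z.png',B[:,:,::-1])
E
```

```text
time: 6.38
ee_pos: [0.4658, 0.308, 0.0558]
eef_rot: [0.998, -0.066, 0.0, -0.0]
ft_force: [0.4, -0.4, 0.1]
width: 0.0112
t 6.38 pos [0.4658 0.308  0.0558] yawx -7.58 tilt 0.02 F [ 0.4 -0.4  0.1] T [ 0.04 -0.08 -0.01] w 0.0112 j [-0.13  0.39 -0.64  1.78  0.27  1.06 -2.57]
rotvec tool [-0.    -0.    -0.001] cm in cur frame [-0.07  0.11 -0.02] cm in target frame [-0.07  0.11 -0.02]
```

View pics/s3z.png

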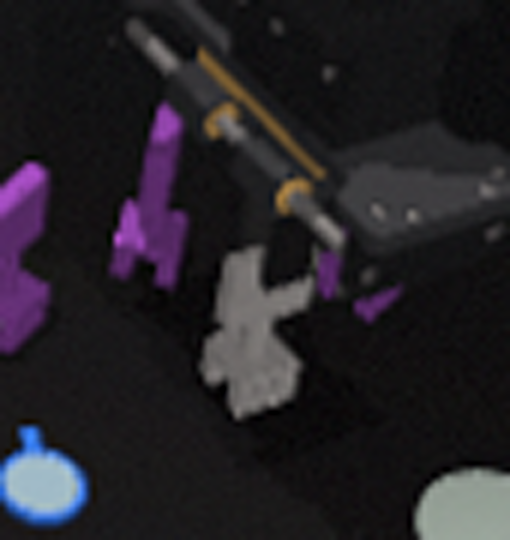

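```bash
python3 -m jog '[[0,0,-2,0,0,0,-1],[0,0,-4,0,0,-0.109,-1],[0,0,-4,0,0,-0.109,-1],[0,0,-4,0,0,0,-1],[1.7,3.8,0,0,0,0,-1],[1.7,3.8,0,0,0,0,-1],[1.7,3.8,0,0,0,0,-1],[1.7,3.8,0,0,0,0,-1],[1.7,3.8,0,0,0,0,-1],[1.7,3.7,0,0,0,0,-1],[1.7,3.7,0,0,0,0,-1],[1.2,3.2,0,0,0,0,-1],[0,0,0,0,0,0,-1],[0,0,0,0,0,0,-1]]'
cat > look.py <<'E'
import sys
from h import *
def go(tag,p=None,yaw=4.9):
    if p is not None: plan(p,yaw)
    a=snap('top',tag+'_t')['frame'];b=snap('scene',tag+'_s')['frame']
    A=cv2.resize(a[140:225,200:320],None,fx=4,fy=4,interpolation=2);B=cv2.resize(b[140:240,195:295],None,fx=6,fy=6,interpolation=2)
    cv2.imwrite(f'pics/{tag}_tz.png',A[:,:,::-1]);cv2.imwrite(f'pics/{tag}_sz.png',B[:,:,::-1])
if __name__=='__main__': go(sys.argv[1],[float(x) for x in sys.argv[2:5]],float(sys.argv[5]))
E
python3 look.py a .6213 .0243 .175 4.9
```

```text
time: 8.18
ee_pos: [0.6212, 0.0252, 0.1964]
eef_rot: [0.999, 0.043, 0.0, -0.0]
ft_force: [-1.0, 0.6, -1.7]
width: 0.0117
t 8.18 pos [0.6212 0.0252 0.1964] yawx 4.96 tilt 0.05 F [-1.   0.6 -1.7] T [0.12 0.01 0.02] w 0.0117 j [ 0.3   0.38 -0.53  1.46  0.19  1.36 -1.73]
rotvec tool [-0.001 -0.     0.001] cm in cur frame [-0.    0.09  2.14] cm in target frame [-0.    0.09  2.14]
```

View pics/a_tz.png

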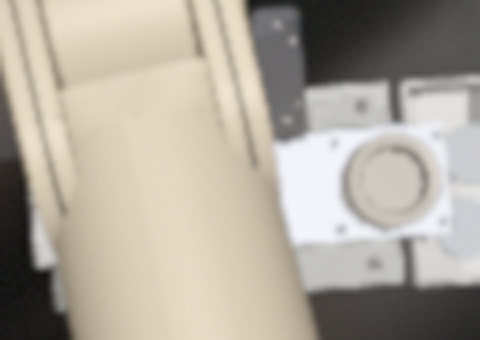

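View pics/a_sz.png

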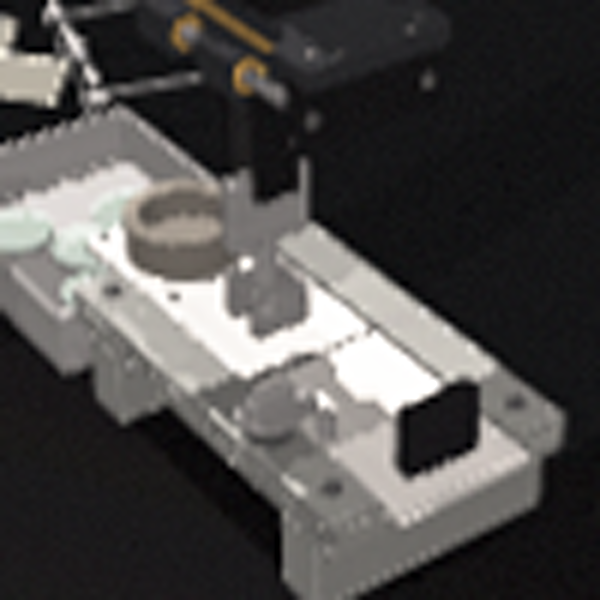

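```bash
cat > ov.py <<'E'
import sys
from h import *
def box(c,x,y,hx,hy,z0,z1):
    P=[c+np.r_[a*hx*x+b*hy*y,0]*1+np.array([0,0,z]) for z in (z0,z1) for a,b in ((1,1),(1,-1),(-1,-1),(-1,1))]
    E=[(0,1),(1,2),(2,3),(3,0),(4,5),(5,6),(6,7),(7,4),(0,4),(1,5),(2,6),(3,7)]
    return [(P[i],P[j]) for i,j in E]
def main(tag,dz=.0558,sx=.6213,sy=.0243,sa=4.9,ex=0.):
    c=r.camera('scene');st=r.read_state();M=Ro.from_quat(st['eef_rot']).as_matrix()
    x=M[:2,0];y=M[:2,1];f=10;ox,oy,w,h=205,155,60,60
    im=cv2.resize(cv2.cvtColor(c['frame'],4)[oy:oy+h,ox:ox+w],None,fx=f,fy=f,interpolation=2)
    raw=im.copy()
    p=st['ee_pos']-[0,0,dz]; p[:2]+=ex*x
    def d(L,col):
        for a,b in L:
            A,B=[((proj(c,q)-[ox,oy]+.5)*f-.5).round().astype(int) for q in (a,b)]
            cv2.line(im,tuple(map(int,A)),tuple(map(int,B)),col,1)
    d(box(p,x,y,.022,.006,.045,.083),(0,255,0))
    for s in (1,-1): d(box(p+np.r_[s*.0105*y,0],x,y,.015,.0045,0,.021),(0,0,255))
    s=np.array([sx,sy,.0805]);a=np.radians(sa);v=np.array([np.cos(a),np.sin(a)]);u=np.array([v[1],-v[0]])
    d(box(s,u,v,.004,.014,0,.013),(255,0,0))
    cs=[s+np.r_[.017*(np.cos(k)*u+np.sin(k)*v),0] for k in np.linspace(0,2*np.pi,30)];d(list(zip(cs,cs[1:])),(255,0,255))
    cv2.imwrite(f'pics/{tag}.png',im[:580]);cv2.imwrite(f'pics/{tag}r.png',raw[:580])
if __name__=='__main__': main(sys.argv[1],*[float(k) for k in sys.argv[2:]])
E
python3 ov.py ov2
```

```text
(no output)
```

View pics/ov2.png

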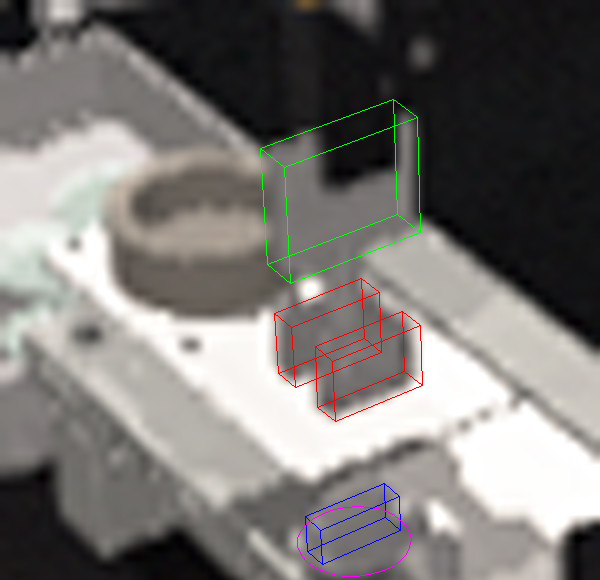

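View pics/ov2r.png

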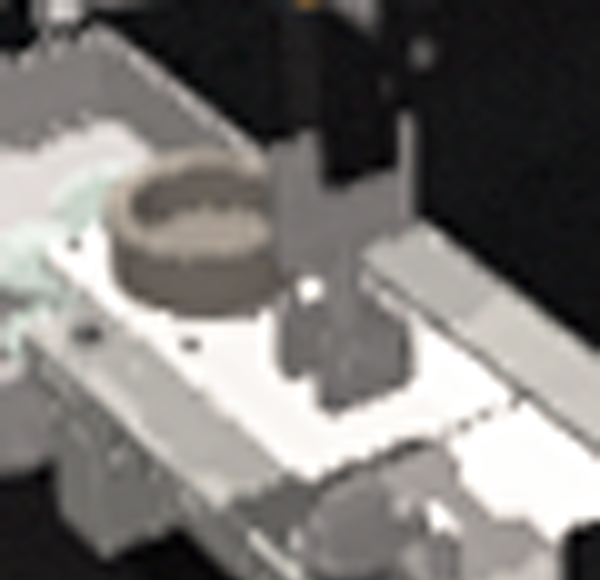

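```bash
python3 -m jog '[[0,0.1,1.5,0,0,0,-1],[0,0,1.5,0,0,0,-1],[0,0,1,0,0,0,-1],[0,0,0,0,0,0,-1],[0,0,0,0,0,0,-1]]'
python3 -c "
from h import *
plan([.6213,.0243,.1363],4.9)"; python3 ov.py ov3
```

```text
time: 8.95
ee_pos: [0.6218, 0.0234, 0.156]
eef_rot: [0.999, 0.043, 0.0, -0.0]
ft_force: [-0.4, -0.1, -2.2]
width: 0.0115
t 8.95 pos [0.6218 0.0234 0.156 ] yawx 4.91 tilt 0.03 F [-0.4 -0.1 -2.2] T [0.02 0.03 0.02] w 0.0115 j [ 0.3   0.4  -0.53  1.51  0.21  1.28 -1.74]
rotvec tool [-0.    -0.001  0.   ] cm in cur frame [-0.04 -0.1   1.97] cm in target frame [-0.04 -0.1   1.97]
```

View pics/ov3.png

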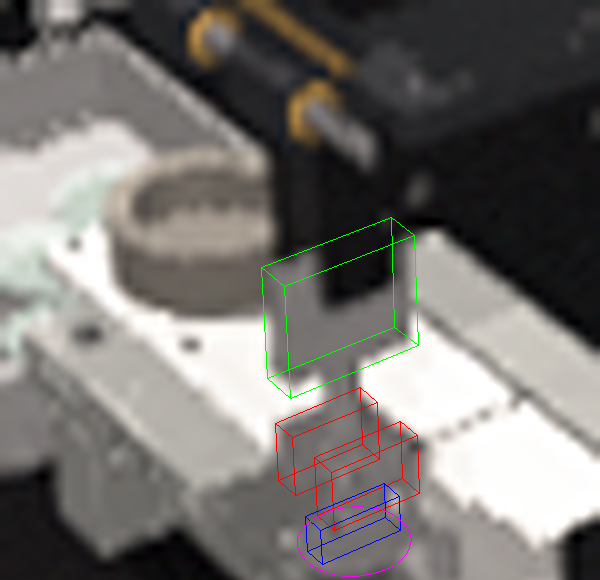

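View pics/ov3r.png

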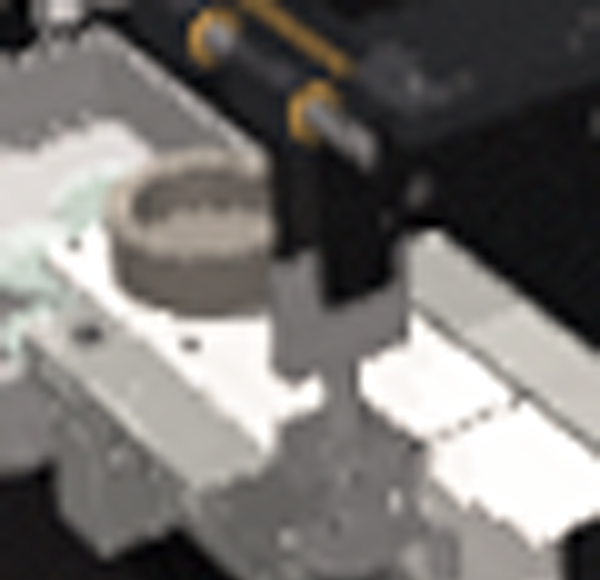

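```bash
python3 -m jog '[[0,-0.08,0.2,0,0,0,-1],[0,0,0.3,0,0,0,-1],[0,0,0.3,0,0,0,-1],[0,0,0,0,0,0,-1]]'
python3 -c "
from h import *
plan([.6213,.0243,.1363],4.9)"
```

```text
time: 9.5
ee_pos: [0.6213, 0.024, 0.1473]
eef_rot: [0.999, 0.043, -0.0, 0.0]
ft_force: [-0.6, -0.4, -1.7]
width: 0.0116
t 9.5 pos [0.6213 0.024  0.1473] yawx 4.91 tilt 0.03 F [-0.6 -0.4 -1.7] T [ 0.03 -0.02  0.01] w 0.0116 j [ 0.29  0.41 -0.53  1.52  0.21  1.27 -1.74]
rotvec tool [0.    0.001 0.   ] cm in cur frame [ 0.   -0.03  1.1 ] cm in target frame [-0.   -0.03  1.1 ]
```

```bash
python3 -m jog '[[0,0,0.2,0,0,0,-1],[0,0,0.2,0,0,0,-1],[0,0,0.2,0,0,0,-1],[0,0,0,0,0,0,-1]]'
python3 -c "
from h import *
plan([.6213,.0243,.1363],4.9)"
```

```text
time: 10.0
ee_pos: [0.6214, 0.024, 0.1414]
eef_rot: [0.999, 0.043, -0.0, 0.0]
ft_force: [0.2, 0.0, -1.6]
width: 0.0113
t 10.0 pos [0.6214 0.024  0.1414] yawx 4.92 tilt 0.02 F [ 0.2  0.  -1.6] T [ 0.03  0.03 -0.05] w 0.0113 j [ 0.29  0.42 -0.53  1.53  0.21  1.26 -1.75]
rotvec tool [0. 0. 0.] cm in cur frame [-0.01 -0.03  0.51] cm in target frame [-0.01 -0.03  0.51]
```

```bash
python3 -m jog '[[0,0,0.2,0,0,0,-1],[0,0,0.2,0,0,0,-1],[0,0,0.1,0,0,0,-1],[0,0,0,0,0,0,-1]]'
python3 -c "
from h import *
plan([.6213,.0243,.1363],4.9)"; python3 ov.py ov4
```

```text
time: 10.5
ee_pos: [0.6232, 0.0243, 0.1399]
eef_rot: [0.999, 0.043, 0.002, 0.0]
ft_force: [-3.8, -0.5, 17.1]
width: 0.0112
t 10.5 pos [0.6232 0.0243 0.1399] yawx 4.91 tilt 0.28 F [-3.8 -0.5 17.1] T [-0.15  0.97  0.03] w 0.0112 j [ 0.29  0.42 -0.53  1.53  0.22  1.25 -1.75]
rotvec tool [ 0.001 -0.005  0.   ] cm in cur frame [-0.19 -0.02  0.36] cm in target frame [-0.19 -0.02  0.36]
```

View pics/ov4r.png

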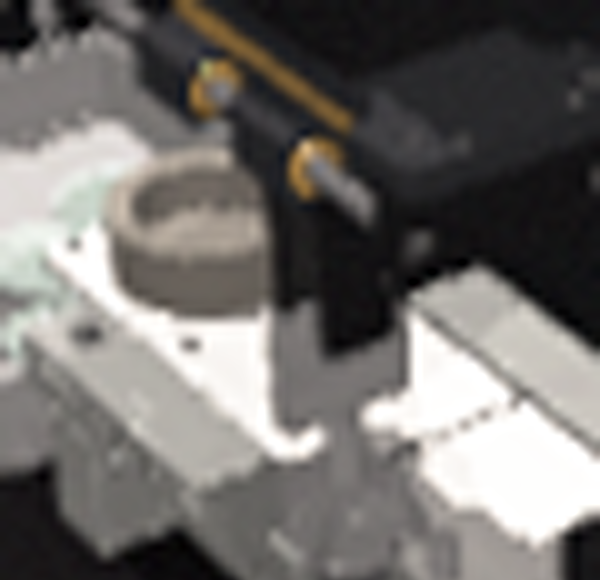

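```bash
python3 -m jog '[[0,0,-0.3,0,0,0,-1],[0,0,0,0,0,-0.1,-1],[0,0,0,0,0,-0.1,-1],[0,0,0,0,0,-0.1,-1],[0,0,0,0,0,-0.1,-1],[0,0,0,0,0,0,-1]]' 60
python3 -c "
from h import *
plan([.6213,.0243,.1393],4.9)"; python3 ov.py ov5 .0558 .6213 .0243 23
```

```text
time: 11.3
ee_pos: [0.6218, 0.0245, 0.1401]
eef_rot: [0.971, 0.24, 0.0, -0.0]
ft_force: [-0.5, 1.5, 4.7]
width: 0.0111
t 11.3 pos [0.6218 0.0245 0.1401] yawx 27.81 tilt 0.06 F [-0.5  1.5  4.7] T [ 0.33  0.21 -0.05] w 0.0111 j [ 0.34  0.43 -0.59  1.53  0.25  1.26 -1.37]
rotvec tool [-0.    -0.001  0.4  ] cm in cur frame [-0.05 -0.01  0.08] cm in target frame [-0.05  0.01  0.08]
```

View pics/ov5r.png

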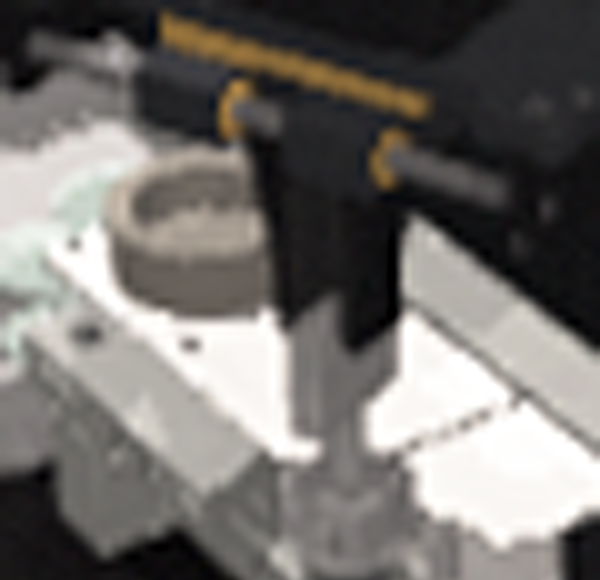

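```bash
python3 -m jog '[[0,0,0,0,0,-0.1,-1],[0,0,0,0,0,-0.1,-1],[0,0,0,0,0,-0.1,-1]]' 60
python3 -c "
from h import *
plan([.6213,.0243,.1393],4.9)
b=snap('scene','b1')['frame'];cv2.imwrite('pics/b1z.png',cv2.resize(b[185:235,215:275],None,fx=12,fy=12,interpolation=2)[:,:,::-1])"
```

```text
time: 11.72
ee_pos: [0.6218, 0.0245, 0.1401]
eef_rot: [0.924, 0.383, 0.0, -0.0]
ft_force: [-1.1, 1.7, 4.2]
width: 0.011
t 11.72 pos [0.6218 0.0245 0.1401] yawx 45.07 tilt 0.05 F [-1.1  1.7  4.2] T [ 0.39  0.2  -0.19] w 0.011 j [ 0.38  0.44 -0.64  1.52  0.27  1.27 -1.08]
rotvec tool [ 0.    -0.001  0.701] cm in cur frame [-0.05 -0.02  0.08] cm in target frame [-0.05  0.02  0.08]
```

View pics/b1z.png

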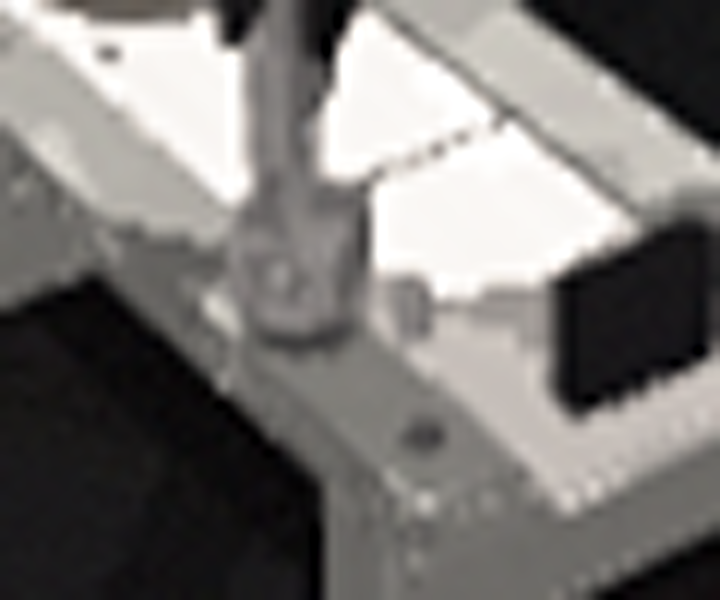

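```bash
python3 -m jog '[[0,0,0,0,0,-0.12,-1],[0,0,0,0,0,-0.12,-1],[0,0,0,0,0,-0.12,-1],[0,0,0,0,0,-0.12,-1],[0,0,0,0,0,-0.12,-1],[0,0,0,0,0,-0.12,-1],[0,0,0,0,0,-0.1,-1],[0,0,0,0,0,-0.06,-1],[0,0,0,0,0,0,-1]]' 60
python3 -c "
from h import *
plan([.6213,.0243,.1393],4.9)
b=snap('scene','b2')['frame'];cv2.imwrite('pics/b2z.png',cv2.resize(b[185:235,215:275],None,fx=12,fy=12,interpolation=2)[:,:,::-1])"
```

```text
time: 12.9
ee_pos: [0.6218, 0.0245, 0.1402]
eef_rot: [0.673, 0.739, 0.0, 0.0]
ft_force: [-1.0, 1.6, 5.8]
width: 0.011
t 12.9 pos [0.6218 0.0245 0.1402] yawx 95.33 tilt 0.05 F [-1.   1.6  5.8] T [ 0.4   0.15 -0.12] w 0.011 j [ 0.48  0.48 -0.79  1.52  0.35  1.29 -0.26]
rotvec tool [ 0.000e+00 -1.000e-03  1.578e+00] cm in cur frame [-0.02 -0.05  0.08] cm in target frame [-0.05  0.02  0.09]
```

View pics/b2z.png

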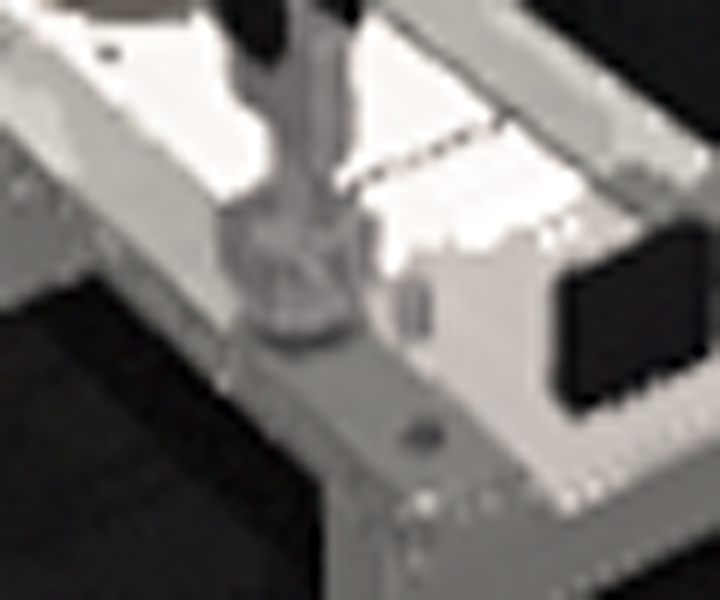

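```bash
python3 -m jog '[[0,0,0,0,0,0.05,-1],[0,0,-1,0,0,0,-1],[0,0,-1.5,0,0,0,-1],[0,0,-2,0,0,0,-1],[0,0,-2,0,0,0,-1],[0,0,0,0,0,0,-1]]' 
python3 -c "
from h import *
plan([.43,.15,.08],92.5)
b=snap('scene','b3')['frame'];cv2.imwrite('pics/b3z.png',cv2.resize(b[170:235,205:285],None,fx=9,fy=9,interpolation=2)[:,:,::-1])"
```

```text
time: 13.7
ee_pos: [0.6226, 0.0244, 0.207]
eef_rot: [0.691, 0.723, 0.001, 0.001]
ft_force: [-0.2, 0.3, -2.0]
width: 0.0116
t 13.7 pos [0.6226 0.0244 0.207 ] yawx 92.58 tilt 0.21 F [-0.2  0.3 -2. ] T [-0.03 -0.05  0.02] w 0.0116 j [ 0.48  0.43 -0.8   1.43  0.31  1.4  -0.28]
rotvec tool [0.004 0.    0.001] cm in cur frame [ 13.42 -18.72  12.63] cm in target frame [ 13.39 -18.69  12.7 ]
```

View pics/b3z.png

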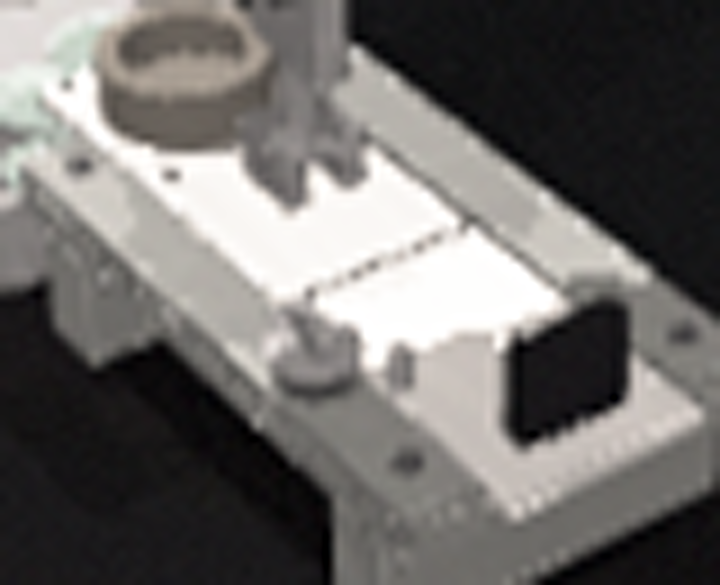

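```bash
python3 -m jog '[[2.5,-3.5,0,0,0,0,-1],[2.5,-3.5,0,0,0,0,-1],[2.5,-3.5,0,0,0,0,-1],[2.5,-3.5,0,0,0,0,-1],[2.5,-3.5,1,0,0,0,-1],[0.9,-1.2,3,0,0,0,-1],[0,0,3.5,0,0,0,-1],[0,0,3.5,0,0,0,-1],[0,0,2.5,0,0,0,-1],[0,0,0,0,0,0,-1]]' 
python3 -c "
from h import *
plan([.43,.15,.057],92.5)"
python3 - <<'E'
from h import *
b=snap('scene','b4')['frame'];cv2.imwrite('pics/b4z.png',cv2.resize(b[170:290,220:360],None,fx=5,fy=5,interpolation=2)[:,:,::-1])
E
```

```text
time: 15.0
ee_pos: [0.4269, 0.1491, 0.0679]
eef_rot: [0.691, 0.723, -0.002, -0.001]
ft_force: [-0.4, -0.4, -1.5]
width: 0.0108
t 15.0 pos [0.4269 0.1491 0.0679] yawx 92.61 tilt 0.24 F [-0.4 -0.4 -1.5] T [-0.   -0.18  0.03] w 0.0108 j [ 0.47  0.2  -0.96  2.01  0.18  1.03 -0.53]
rotvec tool [-0.004  0.     0.002] cm in cur frame [0.07 0.32 1.09] cm in target frame [0.08 0.32 1.09]
```

View pics/b4z.png

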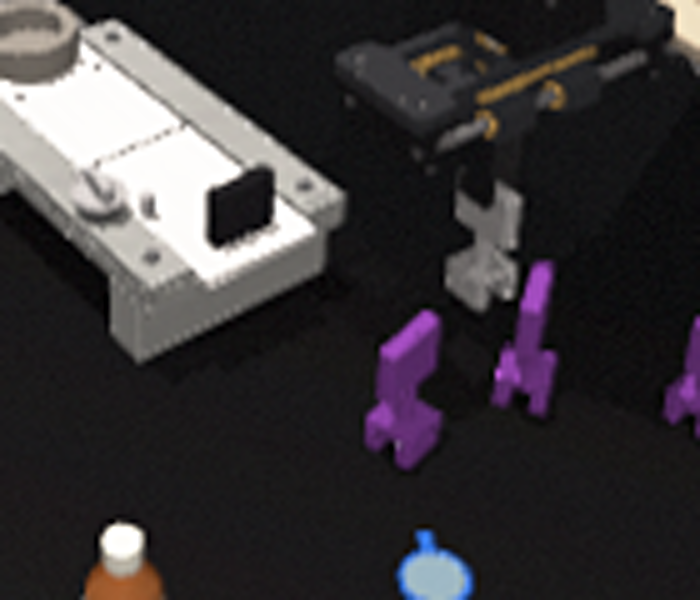

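Key hanging upright above clear bench; lowering to contact.

```bash
python3 -m jog '[[0,0,0.4,0,0,0,-1],[0,0,0.3,0,0,0,-1],[0,0,0.2,0,0,0,-1],[0,0,0,0,0,0,-1],[0,0,0,0,0,0,-1]]' 
python3 -c "
from h import *
plan([.43,.15,.0558],92.5)"
```

```text
time: 15.68
ee_pos: [0.4288, 0.1495, 0.0607]
eef_rot: [0.691, 0.723, 0.0, 0.0]
ft_force: [-0.0, 0.4, -2.3]
width: 0.0112
t 15.68 pos [0.4288 0.1495 0.0607] yawx 92.58 tilt 0.01 F [-0.   0.4 -2.3] T [-0.02 -0.09 -0.02] w 0.0112 j [ 0.46  0.21 -0.95  2.02  0.2   1.01 -0.55]
rotvec tool [0.    0.    0.001] cm in cur frame [0.04 0.13 0.49] cm in target frame [0.04 0.13 0.49]
```

```bash
python3 -m jog '[[0,0,0.2,0,0,0,-1],[0,0,0.1,0,0,0,-1],[0,0,0.1,0,0,0,-1],[0,0,0,0,0,0,-1]]' 
python3 -c "
from h import *
plan([.43,.15,.0558],92.5)"
```

```text
time: 16.18
ee_pos: [0.4286, 0.1495, 0.0565]
eef_rot: [0.691, 0.723, -0.0, -0.0]
ft_force: [-0.6, 0.4, -3.0]
width: 0.0113
t 16.18 pos [0.4286 0.1495 0.0565] yawx 92.58 tilt 0.01 F [-0.6  0.4 -3. ] T [-0.08 -0.11  0.04] w 0.0113 j [ 0.46  0.22 -0.95  2.02  0.21  1.   -0.55]
rotvec tool [-0.     0.     0.001] cm in cur frame [0.04 0.14 0.07] cm in target frame [0.04 0.14 0.07]
```

```bash
python3 -m jog '[[0,0,0.1,0,0,0,-1],[0,0,0.1,0,0,0,-1],[0,0,0,0,0,0,-1]]' 
python3 -c "
from h import *
plan([.43,.15,.0558],92.5)"
```

```text
time: 16.55
ee_pos: [0.4293, 0.1502, 0.0555]
eef_rot: [0.691, 0.723, 0.001, 0.0]
ft_force: [-2.9, 1.2, 10.3]
width: 0.0113
t 16.55 pos [0.4293 0.1502 0.0555] yawx 92.6 tilt 0.07 F [-2.9  1.2 10.3] T [-0.05  0.55 -0.01] w 0.0113 j [ 0.45  0.22 -0.95  2.02  0.21  1.   -0.56]
rotvec tool [ 0.001 -0.     0.002] cm in cur frame [-0.02  0.07 -0.03] cm in target frame [-0.02  0.07 -0.03]
```

```bash
python3 -m jog '[[0,0,-0.07,0,0,0,-1],[0,0,0,0,0,0,-0.6],[0,0,0,0,0,0,-0.3],[0,0,0,0,0,0,0],[0,0,0,0,0,0,0],[0,0,-2,0,0,0,0],[0,0,-3,0,0,0,0],[0,0,-4,0,0,0,0],[0,0,-4,0,0,0,0],[0,0,-2,0,0,0,0]]'
python3 - <<'E'
from h import *
plan([.5597,.0838,.084],4.9)
b=snap('scene','b5')['frame'];cv2.imwrite('pics/b5z.png',cv2.resize(b[150:290,200:360],None,fx=4.5,fy=4.5,interpolation=2)[:,:,::-1])
E
```

```text
time: 17.8
ee_pos: [0.4293, 0.1498, 0.2074]
eef_rot: [0.691, 0.723, 0.001, 0.001]
ft_force: [0.4, 0.3, -0.1]
width: 0.0436
t 17.8 pos [0.4293 0.1498 0.2074] yawx 92.58 tilt 0.15 F [ 0.4  0.3 -0.1] T [-0.04 -0.08 -0.04] w 0.0436 j [ 0.57 -0.01 -0.98  1.84 -0.01  1.3  -0.36]
rotvec tool [ 0.002 -0.002  1.53 ] cm in cur frame [-7.18 12.69 12.38] cm in target frame [12.42  7.69 12.34]
```

View pics/b5z.png

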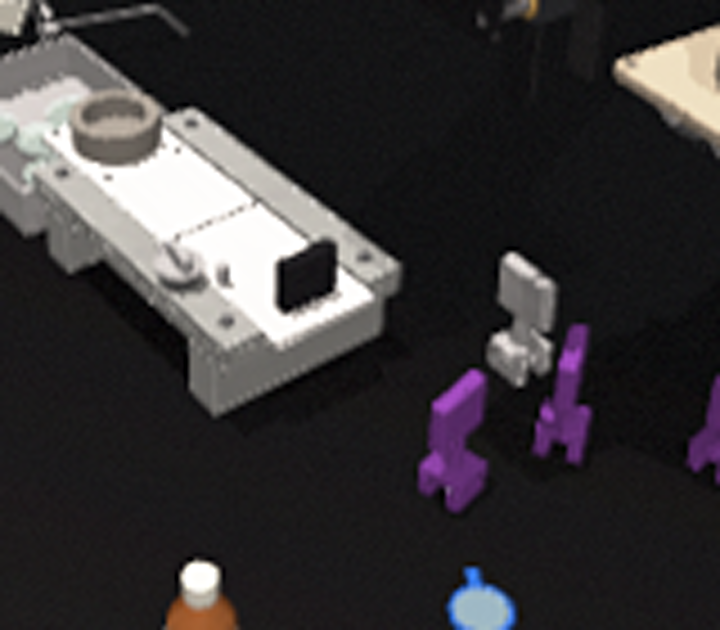

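```bash
python3 -m jog '[[0,0,0,0,0,0.17,0],[0,0,0,0,0,0.17,0],[0,0,0,0,0,0.17,0],[0,0,0,0,0,0.17,0],[0,0,0,0,0,0.17,0],[0,0,0,0,0,0.17,0],[0,0,0,0,0,0.17,0],[0,0,0,0,0,0.17,0],[0,0,0,0,0,0.17,0],[3.1,2,0,0,0,0,0],[3.1,1.9,1,0,0,0,0],[3.1,1.9,2,0,0,0,0],[3.1,1.9,2,0,0,0,0],[0,0,2,0,0,0,0],[0,0,0,0,0,0,0]]'
python3 - <<'E'
from h import *
plan([.5597,.0838,.084],4.9)
b=snap('scene','b6')['frame'];cv2.imwrite('pics/b6z.png',cv2.resize(b[150:250,200:310],None,fx=6,fy=6,interpolation=2)[:,:,::-1])
E
```

```text
time: 19.73
ee_pos: [0.5572, 0.0838, 0.1334]
eef_rot: [0.999, 0.043, -0.002, -0.0]
ft_force: [-1.1, 0.2, -0.9]
width: 0.0435
t 19.73 pos [0.5572 0.0838 0.1334] yawx 4.97 tilt 0.21 F [-1.1  0.2 -0.9] T [ 0.1   0.04 -0.  ] w 0.0435 j [ 0.5   0.38 -0.89  1.68  0.31  1.23 -1.94]
rotvec tool [-0.001  0.004  0.001] cm in cur frame [0.27 0.03 4.94] cm in target frame [0.25 0.02 4.94]
```

View pics/b6z.png

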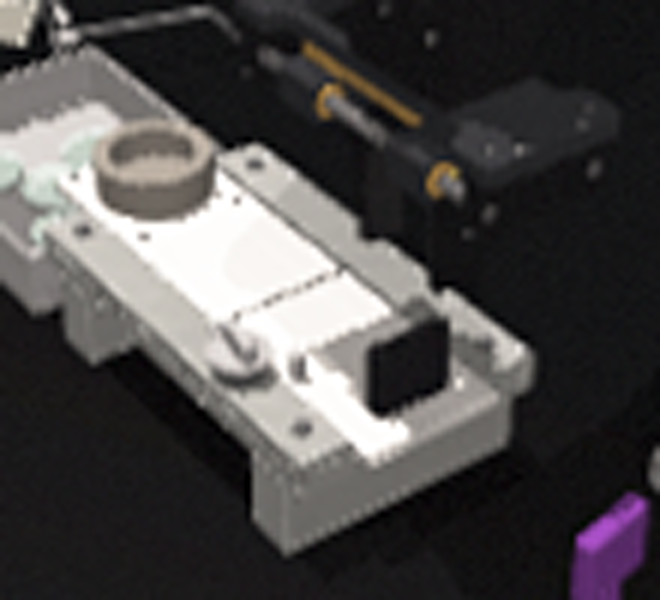

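```bash
python3 -m jog '[[0.2,0,2,0,0,0,0],[0,0,1.5,0,0,0,0],[0,0,1,0,0,0,0],[0,0,0.4,0,0,0,0],[0,0,0,0,0,0,0]]'
python3 - <<'E'
from h import *
plan([.5597,.0838,.084],4.9)
b=snap('scene','b7')['frame'];cv2.imwrite('pics/b7z.png',cv2.resize(b[150:250,200:310],None,fx=6,fy=6,interpolation=2)[:,:,::-1])
E
```

```text
time: 20.4
ee_pos: [0.5608, 0.0837, 0.0863]
eef_rot: [0.999, 0.043, -0.0, -0.0]
ft_force: [-0.0, 0.2, 0.3]
width: 0.0433
t 20.4 pos [0.5608 0.0837 0.0863] yawx 4.92 tilt 0.01 F [-0.   0.2  0.3] T [0.07 0.01 0.05] w 0.0433 j [ 0.48  0.44 -0.87  1.72  0.36  1.15 -1.98]
rotvec tool [-0.  0.  0.] cm in cur frame [-0.1  -0.02  0.23] cm in target frame [-0.11 -0.02  0.23]
```

View pics/b7z.png

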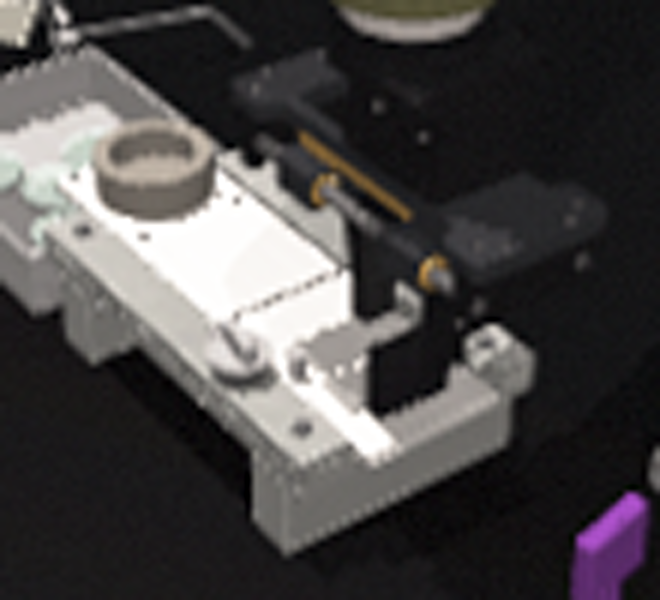

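```bash
python3 -m jog '[[0,0,0.2,0,0,0,-0.3],[0,0,0,0,0,0,-0.6],[0,0,0,0,0,0,-1],[0,0,0,0,0,0,-1],[0,0,0,0,0,0,-1],[0,0,0,0,0,0,-1]]' 50
python3 - <<'E'
from h import *
plan([.5597,.0838,.084],4.9)
b=snap('scene','b8')['frame'];cv2.imwrite('pics/b8z.png',cv2.resize(b[150:250,200:310],None,fx=6,fy=6,interpolation=2)[:,:,::-1])
E
```

```text
time: 21.2
ee_pos: [0.5608, 0.0839, 0.0844]
eef_rot: [0.999, 0.043, 0.0, -0.0]
ft_force: [-0.6, 2.3, 0.6]
width: 0.0108
t 21.2 pos [0.5608 0.0839 0.0844] yawx 4.93 tilt 0.02 F [-0.6  2.3  0.6] T [0.38 0.05 0.03] w 0.0108 j [ 0.48  0.44 -0.86  1.72  0.36  1.15 -1.98]
rotvec tool [-0.    -0.     0.001] cm in cur frame [-0.12  0.    0.04] cm in target frame [-0.12  0.    0.04]
```

View pics/b8z.png

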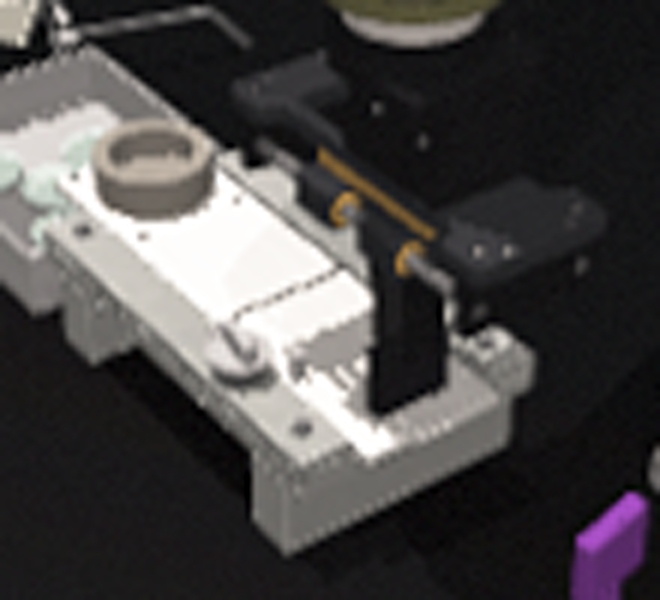

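```bash
python3 -m jog '[[0,0.3,0.05,0,0,0,-1],[0,0.8,0,0,0,0,-1],[0,0.8,0,0,0,0,-1],[0,0.8,0,0,0,0,-1],[0,0.8,0,0,0,0,-1],[0,0.5,0,0,0,0,-1],[0,0,0,0,0,0,-1]]'
python3 - <<'E'
from h import *
plan([.5716,-.0467,.084],4.9)
b=snap('scene','b9')['frame'];cv2.imwrite('pics/b9z.png',cv2.resize(b[150:250,190:300],None,fx=6,fy=6,interpolation=2)[:,:,::-1])
E
```

```text
time: 22.12
ee_pos: [0.5646, 0.0452, 0.0844]
eef_rot: [0.999, 0.043, 0.001, -0.001]
ft_force: [-0.4, 6.0, 3.7]
width: 0.0107
t 22.12 pos [0.5646 0.0452 0.0844] yawx 4.97 tilt 0.12 F [-0.4  6.   3.7] T [ 1.15  0.11 -0.01] w 0.0107 j [ 0.54  0.43 -0.86  1.73  0.35  1.14 -1.9 ]
rotvec tool [-0.002 -0.001  0.001] cm in cur frame [-0.09  9.21  0.02] cm in target frame [-0.08  9.21  0.04]
```

View pics/b9z.png

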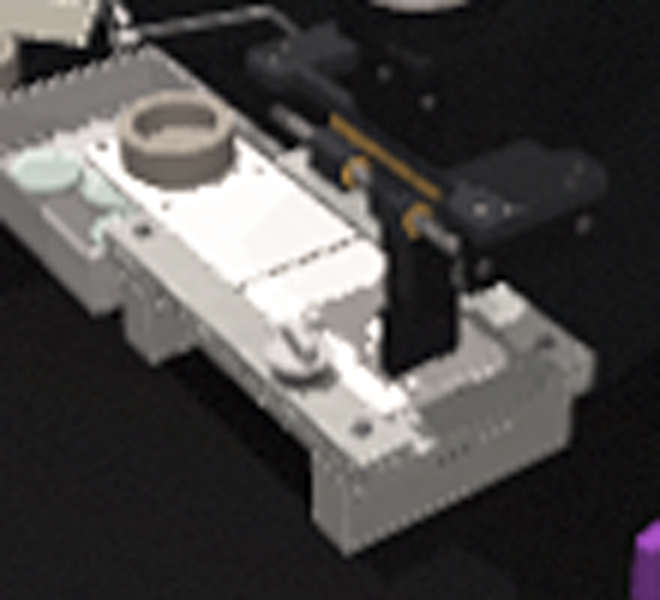

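```bash
python3 -m jog '[[0,0.4,0,0,0,0,-1],[0,0.9,0,0,0,0,-1],[0,0.9,0,0,0,0,-1],[0,0.9,0,0,0,0,-1],[0,0.9,0,0,0,0,-1],[0,0.9,0,0,0,0,-1],[0,0.9,0,0,0,0,-1],[0,0.9,0,0,0,0,-1],[0,0.5,0,0,0,0,-1],[0,0,0,0,0,0,-1],[0,0,0,0,0,0,-1]]'
python3 - <<'E'
from h import *
plan([.5716,-.0467,.084],4.9)
b=snap('scene','c1')['frame'];cv2.imwrite('pics/c1z.png',cv2.resize(b[140:240,180:290],None,fx=6,fy=6,interpolation=2)[:,:,::-1])
a=snap('top','c1t')['frame'];cv2.imwrite('pics/c1tz.png',cv2.resize(a[140:230,240:380],None,fx=5,fy=5,interpolation=2)[:,:,::-1])
E
```

```text
time: 23.55
ee_pos: [0.571, -0.026, 0.0846]
eef_rot: [0.999, 0.044, 0.001, -0.001]
ft_force: [0.1, 6.7, 4.7]
width: 0.011
t 23.55 pos [ 0.571  -0.026   0.0846] yawx 5.0 tilt 0.14 F [0.1 6.7 4.7] T [1.48 0.06 0.02] w 0.011 j [ 0.64  0.44 -0.83  1.71  0.35  1.14 -1.77]
rotvec tool [-0.002 -0.002  0.002] cm in cur frame [-0.12  2.07  0.05] cm in target frame [-0.11  2.07  0.06]
```

View pics/c1z.png

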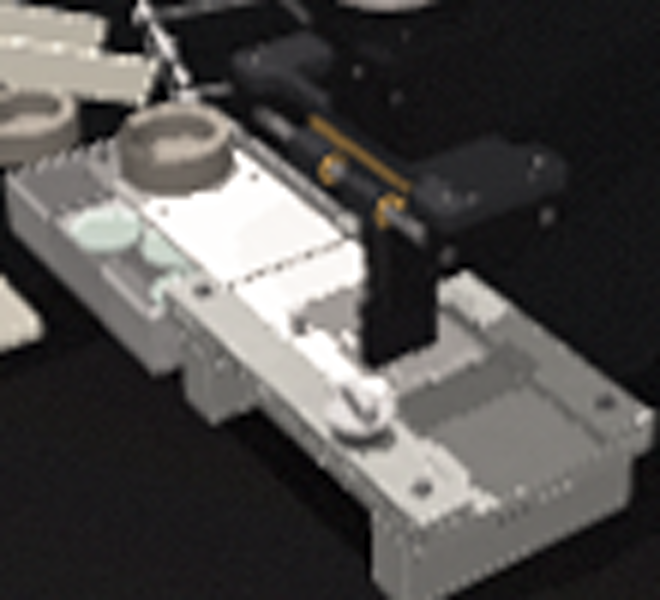

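View pics/c1tz.png

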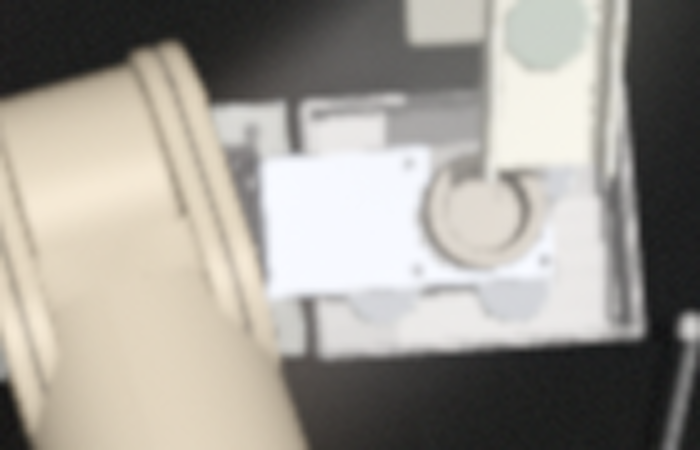

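```bash
python3 -m jog '[[0,0.5,0,0,0,0,-1],[0,0.7,0,0,0,0,-1],[0,0.6,0,0,0,0,-1],[0,0.3,0,0,0,0,-1],[0,0,0,0,0,0,-1],[0,0,0,0,0,0,-1]]'
python3 - <<'E'
from h import *
plan([.5716,-.0467,.084],4.9)
b=snap('scene','d1')['frame'];cv2.imwrite('pics/d1z.png',cv2.resize(b[165:215,180:250],None,fx=11,fy=11,interpolation=2)[:,:,::-1])
a=snap('top','d1t')['frame'];cv2.imwrite('pics/d1tz.png',cv2.resize(a[155:220,285:365],None,fx=9,fy=9,interpolation=2)[:,:,::-1])
E
```

```text
time: 24.4
ee_pos: [0.5732, -0.0456, 0.0851]
eef_rot: [0.999, 0.044, 0.001, -0.002]
ft_force: [-1.3, 9.9, 8.3]
width: 0.011
t 24.4 pos [ 0.5732 -0.0456  0.0851] yawx 5.06 tilt 0.23 F [-1.3  9.9  8.3] T [2.29 0.23 0.01] w 0.011 j [ 0.67  0.44 -0.83  1.7   0.35  1.15 -1.73]
rotvec tool [-0.003 -0.003  0.003] cm in cur frame [-0.17  0.1   0.11] cm in target frame [-0.17  0.1   0.11]
```

View pics/d1z.png

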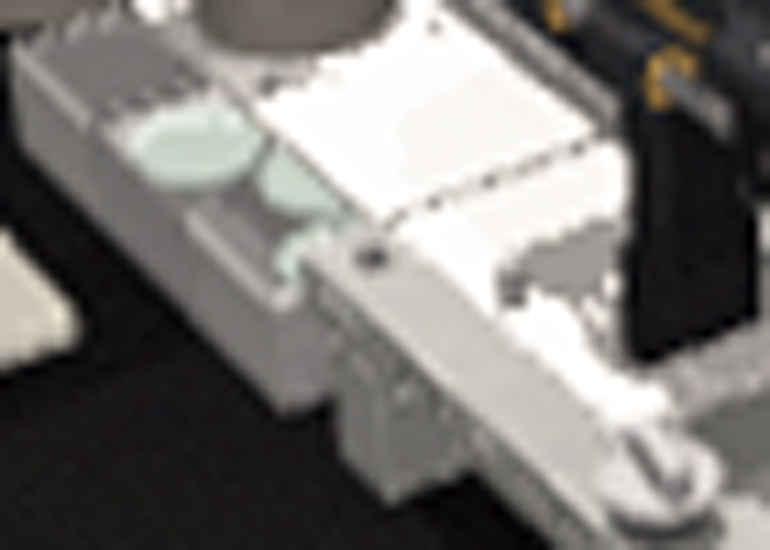

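View pics/d1tz.png

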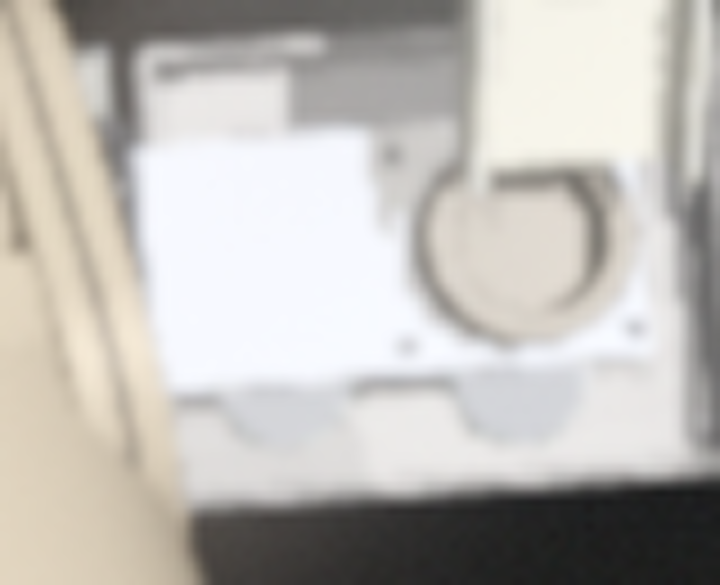

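Run:
```python
from h import *
s=r.camera('scene');t=r.camera('top')
up=lambda X,Y,f,ox,oy:((X+.5)/f-.5+ox,(Y+.5)/f-.5+oy)
yaw=np.radians(-85.1);u=np.array([np.cos(yaw),np.sin(yaw),0])
m=(ray(s,*up(385,218,11,180,165),.068)+ray(s,*up(595,140,11,180,165),.068))/2
c=ray(s,*up(312,262,11,180,165),.07)
b0=np.array([.568,-.0246,.068])
print('mark',m,'corner',c,'m-c along u',(m-c)@u)
c0=ray(s,*up(60,185,7,200,165),.07)
m0=(ray(s,*up(255,270,7,200,165),.068)+ray(s,*up(400,210,7,200,165),.068))/2
print('init',m0,c0,(m0-c0)@u,'moved',(m-m0)@u)
bc=[ray(s,*up(*q,7,200,165),.07)for q in((335,437),(615,305))];print('rear rail corners',bc,[(x-c)@u for x in bc],[(m-x)@u for x in bc])
# draw edge lines
img=cv2.resize(cv2.cvtColor(s['frame'],4)[165:215,180:250],None,fx=11,fy=11,interpolation=2)
for z,col in ((.07,(0,0,255)),(.068,(0,200,0))):
    e=np.array([.5797,-.155,z]);v=np.array([-u[1],u[0],0])
    A,B=[(((proj(s,e+k*v)-[180,165]+.5)*11-.5).round().astype(int)).tolist() for k in (-.072,.072)]
    cv2.line(img,A,B,col,1)
cv2.imwrite('pics/e1.png',img)
im2=cv2.resize(cv2.cvtColor(s['frame'],4)[145:235,180:300],None,fx=6.6,fy=6.6,interpolation=2)
cv2.imwrite('pics/e2.png',im2)
```

```text
mark [ 0.58526399 -0.15394572  0.068     ] corner [ 0.65307121 -0.13838098  0.07      ] m-c along u 0.009715969570823862
init [ 0.57172728 -0.02367291  0.068     ] [ 0.65875387 -0.12404348  0.07      ] -0.10743729145558732 moved 0.1309529701322728
rear rail corners [array([0.63783085, 0.09804123, 0.07      ]), array([0.49080194, 0.08526581, 0.07      ])] [np.float64(-0.23685994086970713), np.float64(-0.2366899743896033)] [np.float64(0.246575910440531), np.float64(0.24640594396042717)]
```

View pics/e1.png

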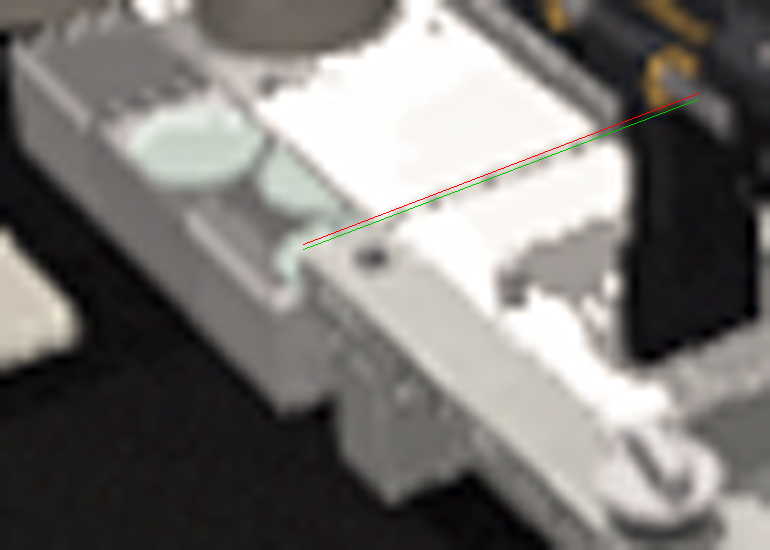

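Run:
```python
from h import *
t=r.camera('top');s=r.camera('scene')
yaw=np.radians(-85.1);u=np.array([np.cos(yaw),np.sin(yaw),0]);v=np.array([-u[1],u[0],0])
O=np.array([.5797,-.155,0.])
def prof(cam,img,crs,z,a0,a1):
    A=np.arange(a0,a1,.0005);acc=0
    for c in crs:
        P=np.array([proj(cam,O+a*u+c*v+[0,0,z]) for a in A],np.float32)
        acc=acc+cv2.remap(img,P[None,:,0].copy(),P[None,:,1].copy(),cv2.INTER_CUBIC)[0].astype(float)
    return A,acc/len(crs)
def step(A,p): # midpoint crossing
    g=np.gradient(cv2.GaussianBlur(p[None],(9,1),2)[0]);i=np.argmax(abs(g)); w=slice(max(0,i-8),i+9); return (A[w]*abs(g[w])).sum()/abs(g[w]).sum()*1000,g[i]
def line(A,p):
    b=np.max(p)-p; b[b<.35*b.max()]=0; return (A*b).sum()/b.sum()*1000
g=lambda n:cv2.cvtColor(cv2.imread(f'pics/{n}.png'),6).astype(np.float32)
T0,S0,S1,T1=g('top0'),g('scene0'),g('d1'),g('d1t')
for nm,cam,im in(('top',t,T0),('scene',s,S0)):
  for side in(1,-1):
    cr=side*np.linspace(.048,.066,10)
    for e,(a0,a1) in dict(front=(-.012,.012),rear=(-.265,-.238)).items():
        A,p=prof(cam,im,cr,.07,a0,a1);print(nm,side,e,'%.1f %.2f'%step(A,p))
  A,p=prof(cam,im,np.linspace(-.025,.025,20),.068,-.145,-.115);print(nm,'mark0 %.1f'%line(A,p),p.min(),p.max())
A,p=prof(s,S1,np.linspace(-.005,.032,20),.068,-.015,.012);print('scene mark now %.1f'%line(A,p),p[::4].round())
A,p=prof(t,T0,np.linspace(-.035,-.028,5),.068,.025,.055);print('front plate0 %.1f %.1f'%step(A,p))
A,p=prof(t,T1,np.linspace(-.035,-.028,5),.068,.155,.185);print('front plate now %.1f %.1f'%step(A,p))
```

```text
top 1 front -0.4 -9.33
top 1 rear -252.5 11.87
top -1 front 0.3 -9.29
top -1 rear -252.4 12.58
top mark0 -132.2 211.20912322998046 249.79235458374023
scene 1 front -9.8 1.82
scene 1 rear -251.1 8.08
scene -1 front 0.8 -10.42
scene -1 rear -251.7 7.76
scene mark0 -131.8 207.1566047668457 256.261190032959
scene mark now -1.4 [251. 252. 252. 249. 238. 221. 206. 201. 210. 227. 243. 251. 252. 251.]
front plate0 28.6 -2.5
front plate now 179.2 -6.8
```

```bash
python3 -m jog '[[0,0.1,0.05,0,0,0,-1],[0,0.05,0.05,0,0,0,-1],[0,0,0,0,0,0,-1],[0,0,0,0,0,0,-1],[0,0,0,0,0,0,-1]]'
python3 - <<'E'
from h import *
plan([.5716,-.0467,.084],4.9)
s=r.camera('scene');im=cv2.cvtColor(s['frame'],7).astype(np.float32)
yaw=np.radians(-85.1);u=np.array([np.cos(yaw),np.sin(yaw),0]);v=np.array([-u[1],u[0],0]);O=np.array([.5797,-.155,.068])
for lo,hi in((-.005,.032),(-.005,.01),(.015,.032)):
    A=np.arange(-.015,.012,.0005);acc=0
    for c in np.linspace(lo,hi,20):
        P=np.array([proj(s,O+a*u+c*v) for a in A],np.float32);acc=acc+cv2.remap(im,P[None,:,0].copy(),P[None,:,1].copy(),2)[0]
    b=acc.max()-acc;b[b<.35*b.max()]=0;print('mark raw mm',(A*b).sum()/b.sum()*1000,'minus front .8')
cv2.imwrite('pics/f1.png',cv2.resize(s['frame'][140:270,130:340],None,fx=3.7,fy=3.7,interpolation=2)[:,:,::-1])
E
```

```text
time: 25.32
ee_pos: [0.5733, -0.0459, 0.0844]
eef_rot: [0.999, 0.045, 0.001, -0.002]
ft_force: [-2.1, 13.5, 12.0]
width: 0.011
t 25.32 pos [ 0.5733 -0.0459  0.0844] yawx 5.11 tilt 0.29 F [-2.1 13.5 12. ] T [ 2.99  0.47 -0.01] w 0.011 j [ 0.67  0.44 -0.83  1.71  0.35  1.15 -1.73]
rotvec tool [-0.004 -0.003  0.004] cm in cur frame [-0.18  0.06  0.04] cm in target frame [-0.18  0.06  0.04]
mark raw mm -0.5058949493439799 minus front .8
mark raw mm -1.0007163868262647 minus front .8
mark raw mm -0.025793519674670744 minus front .8
```

View pics/f1.png

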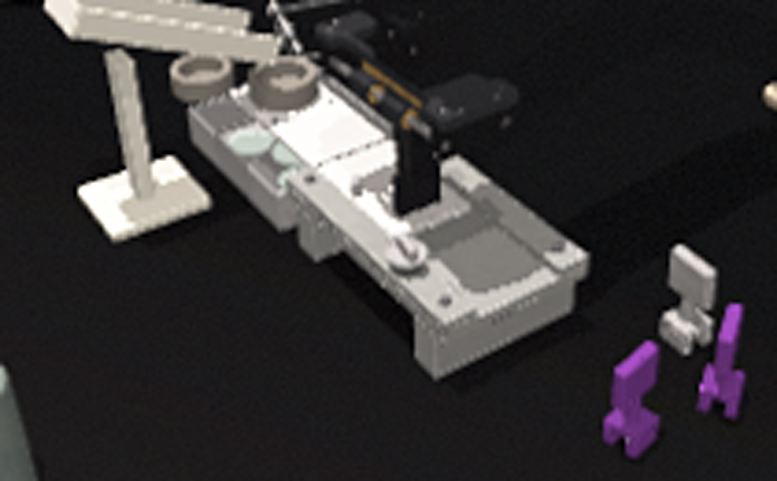

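```bash
python3 -m jog '[[0,0,0,0,0,0,-1],[0,0,0,0,0,0,-1],[0,0,0,0,0,0,-1],[0,0,0,0,0,0,-1]]' && python3 -c "
from h import *
plan([.5733,-.0459,.0844],4.9); r.close_job()"
```

```text
time: 25.88
ee_pos: [0.5733, -0.0458, 0.0844]
eef_rot: [0.999, 0.045, 0.001, -0.002]
ft_force: [-1.2, 12.2, 11.1]
width: 0.0111
t 25.88 pos [ 0.5733 -0.0458  0.0844] yawx 5.12 tilt 0.29 F [-1.2 12.2 11.1] T [ 2.93  0.51 -0.02] w 0.0111 j [ 0.67  0.44 -0.83  1.71  0.35  1.15 -1.73]
rotvec tool [-0.004 -0.003  0.004] cm in cur frame [-0.    0.01  0.  ] cm in target frame [-0.    0.01  0.  ]
the job is handed in; nothing more can be done
```

The job is handed in at 25.9 s, with the gripper still holding the plate by its pull bar at the line. The hand-in reported no verdict.

- **Screw:** I fitted the silver key over the head and turned the gripper 1.58 rad anticlockwise. With the key's play, the screw should be at about 1.45 rad or more. I did not measure the angle itself, but the pictures show the tab lying along the rail, and the plate slid past freely.
- **Key:** it stands upright on clear bench at about (0.43, 0.15), let go, and is still upright in the last picture.
- **Plate:** my best estimate is that the line is about 1 mm short of the end edge, give or take 1.5 mm, within the 5 mm allowed. The gripper is tilted 0.3°, so the plate should be close to flat. The last two readings, half a second apart, showed the gripper moving only 0.1 mm. The grip setting is 50 N, with about 11 N pressing down at the pull bar.
- **Disagreements:** the two cameras differed by up to about 3 mm, and early estimates of the slide length ranged from 129.6 to 134.5 mm. I settled on about 131 mm from averaged edge profiles. In the last check, estimates from the two halves of the visible line differed by 1 mm.
- **Bystanders:** I did not measure them at the end. None came near the arm's path, and those in the last picture looked unmoved.

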